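Take the full roll off the tape winder

TASK

Unload the tape winder: turn its handwheel clockwise until the keeper is all the way back against its end stop, then slide the wound tape roll straight off the leaning spindle. Stand the roll upright on the round felt pad in the tray and let go of it gently, leaving the keeper back and the jars, the pot and the spare roll that stand about where they are.

Things in the scene. Friction and masses are not known exactly. Their poses are not given: they have to be found in the camera images.
- winder: The tape winder: a fixed grey stand 360 mm wide (its y) and 220 mm deep (its x), with a flat deck sloping 33 degrees, rising away from the robot at yaw 0. Only its position and yaw (within 0.2 rad) change. Origin: centre of its underside, 100 mm below the deck's surface.
- spindle_foot (a point): Foot of the steel spindle, on its axis, where the roll's lower end rests, 12 mm above the deck. z: along the spindle, square to the deck, leaning 33 degrees from vertical towards the robot; x: up the slope; y: level, along the deck, to the robot's left. The spindle is 25 mm thick and ends 80 mm along z above this point.
- frame_top (a point): Middle of the top bar of the open frame behind the spindle; axes as spindle_foot. Its bars are 12 mm thick, their front face 62 mm up the slope from the spindle's axis. Posts at y = -132 and +56 mm of spindle_foot; the top bar reaches 148 mm along z; the keeper's rail lies at 86 mm. It leans over the roll: a vertical gripper's body hits it; one tilted along the spindle fits.
- roll: The wound tape roll on the spindle, a brown ring 60 mm in outer diameter and 70 mm long with a 29 mm bore and a cardboard core, 0.13 to 0.25 kg. Its origin is the centre of its lower end, z is its axis (pointing up along the spindle at the start). Its lower end starts at spindle_foot; it is free of the spindle once moved 80 mm along z.
- handwheel (a joint): Angle (rad) of the winder's handwheel. It grows as the wheel is turned clockwise as seen looking down on the deck and starts anywhere from 0 to 0.9; the keeper reaches its stop at 6.25. Light to turn: under 4 N at the crank.
- wheel_hub (a point): A point on the handwheel's axis, at the height of crank_grip; axes as spindle_foot. In that frame it lies at x = -30, y = +150, z = +46 mm. The wheel is an aluminium disc 96 mm in diameter, its face square to z and 30 mm below this point. The frame does not reach behind it.
- crank_grip (a point): The point to grip on the wheel's crank handle: a black upright handle 20 mm thick and 45 mm long, square to the deck, 38 mm from the wheel's axis, that spins freely on its pin, so that a gripper can carry it round without turning. This point is on the handle's axis, 17 mm below its top and 30 mm above the wheel's face. It goes round with the wheel.
- keeper (a joint): Travel (m) of the keeper, the steel slide on the frame's rail whose tongue overlaps the roll's upper end and keeps it on. It is geared to the handwheel, 16 mm per rad, and moves to -y of spindle_foot (away from the wheel) as the joint value grows. It starts at 0 to 0.0144; at 0.100 it is against the end stop. It stays where it is left.
- keeper_tongue (a point): Top of the keeper's tongue (36 mm along the slope, 26 mm wide, 6 mm thick), its centre. At keeper value 0 it lies 34 mm up the slope from the spindle's axis, 80 mm above spindle_foot, beside the spindle and 4 mm above the roll's upper end; at the stop it is 100 mm to -y of there.
- tray: The low wooden tray, 270 mm long (its x) and 110 mm wide (its y), 22 mm high, floor 5 mm thick, walls 5 mm; fixed. Origin: centre of its underside. It stands to the left or to the right of the winder, yaw within 0.25 rad. Along its length are three places 85 mm apart, the middle one at its centre; two are taken and the third has the felt pad.
- pad: The round grey felt pad lying in the tray's free place, 72 mm in diameter and thin, its top 6 mm above the table but soft (the roll stands at 5 mm above the table). Origin: centre of its underside.
- spare_roll: Bystander: a like tape roll, 60 mm in diameter and 60 mm high, standing in the tray. Origin: centre of its underside.
- paint_jar: Bystander: a brown screw-top jar, 60 mm in diameter and 75 mm high, standing in the tray. Origin: centre of its underside.
- brush_jar: Bystander: a glass jar 70 mm in diameter and 95 mm high, with brushes that stick up to 180 mm and lean out some 20 mm past the middle; between the robot and the winder. Origin: centre of its underside.
- paint_pot: Bystander: an open dark red pot, 80 mm in diameter and 55 mm high; between the robot and the winder. Origin: centre of its underside.
- brush_box: Bystander, fixed: an open plywood box of brushes, 250 x 110 mm and 45 mm high, on the side of the winder where the tray is not. Origin: centre of its underside. (A bottle and a towel roll, fixed, 200 mm high, stand farther off beyond the tray and this box, past x = 0.70.)
Not all that is in view belongs to the job. What is shaped like the roll but pink is not meant.

How it is judged (in metres and radians):
On the way, in this order (a step that is already met when the one before it is completed fails the run):
1. the keeper is wound back to its stop while the roll is still on the spindle (value of joint keeper above 0.097 m and distance between roll and spindle_foot below 0.012 m), for 0.2 s.
2. the roll has been slid off beyond the end of the spindle (z of roll in the frame of spindle_foot above 0.08 m), for 0.1 s.
At the end, for the whole second after the job is handed in: The roll stands upright (within 0.08 rad, right way up as it came off the spindle) on the tray's floor over the felt pad, its axis within 16 mm of the pad's centre, released and at rest; the keeper is still back (0.095 m or more, its stop being at 0.100); the loose bystanders still stand (horizontal distance between roll and pad below 0.016 m and height (world z) of roll between 0.002 and 0.01 m and angle between roll's own z axis and vertical below 0.08 rad and linear speed of roll below 0.02 m/s and contact force between the fingers and roll below 0.05 N and value of joint keeper above 0.095 m and angle between each of spare_roll, paint_jar, brush_jar, paint_pot's own z axis and vertical below 0.15 rad); the robot touches nothing.
It fails at once if the spare roll or the paint jar in the tray is shifted by more than 20 mm (distance of any of spare_roll, paint_jar from where it was at the start of the episode above 0.02 m).
It fails at once if the brush jar or the paint pot is shifted by more than 20 mm (distance of any of brush_jar, paint_pot from where it was at the start of the episode above 0.02 m).
It fails at once if the roll is dropped or thrown (faster than 0.45 m/s while the fingers do not hold it) (linear speed of roll above 0.45 m/s and contact force between the fingers and roll below 0.05 N).
It also fails if it takes over 61 s, if anything falls off the work surface, if the arm or the gripper's body presses on something with over 40 N, if the wrist force passes 120 N, or if a joint passes its speed limit or range.

ROBOT

A 7-joint arm with a two-finger parallel gripper is mounted at the origin on the work surface. World frame = base frame: x ahead of the robot, y to its left, z up, the work surface at z = 0. Lengths are in m, angles in degrees, forces in N, time in s.
With the tool pointing down it reaches from about 0.4 to 0.75 m from the base axis. Payload 19.5 kg.
Tool frame: the origin (TCP) lies at the very end of the fingers, on their centre line; the grasp point (between the pads) lies 19 mm behind it; z points along the fingers, y is the line along which they close (so a half turn about z gives the same grasp; the last joint's range is limited). The gripper opens to 85 mm and grips with 20 to 120 N. Pads are 22 mm wide; open, the fingers measure 114 mm over their backs; the gripper's body (76 mm by 85 mm) begins 54 mm behind the grasp point. The pads swing forward as they close: fully open they stand 13 mm farther back than shut.
Start: joints at [-71.488, 40.479, -1.581, 85.061, 1.261, 54.483, -4.326], TCP at [0.205, 0.537, 0.231] pointing down, gripper open.
Joint ranges: [-155.06, 155.06], [-18.47, 123.98], [-90, 86.84], [0, 140.48], [-83.41, 263.41], [0, 116], [-161.91, 161.91]. Speed limits (degrees/s): [108.29, 108.29, 147.25, 147.25, 172.46, 172.46, 172.46].

INTERFACE

Orientations are given as a 3x3 rotation matrix whose columns are the frame's x, y, z axes.
In Python, from bench import manip gives the robot as it stands.
- The arm moves only by the tool apply_moves, never from a script. Its argument "moves" is a list of rows, each an object with "delta_pos": the shift along the tool's x, y, z as a fraction of full scale, a list of three; "angular": the turn, a rotation vector about the tool's x, y, z as a fraction of full scale, a list of three. In form: [{"delta_pos": [tx, ty, tz], "angular": [rx, ry, rz]}, ...]. A call has 1 to 20 rows; each row shifts and turns the commanded pose from where the row before left it, along the tool's axes as they then stand; what a row does not reach is not made up. Full scale, the value 1, is 2.5 cm for a shift and 8 degrees for a turn. A row lasts 1/8 s, in which the tool goes at most 62.5 mm and 10.7 degrees, less where a joint would pass 70% of its speed; a pose out of reach is approached as far as the arm can. A call with a number of a shift or a turn outside -1 to 1 is refused whole. A call with a gripper value outside its range is refused whole. "claw" is the opening, from -1 (shut) to 1 (fully open), set as the call begins (left out, the last holds). The fingers move at their own pace and stop on an object; "squeeze" is the grip in N (left out, the last holds). Time passes only in rows, so rows that do not move let the fingers close. It gives the time, the measured TCP pose, the force, the opening and the grip force at its end, in the units of the state.
- manip.get_state(): the state, without advancing time (a new reading comes with each control period).
- manip.read_camera(name): name is "scene" or "top" or "wrist"; returns the picture (384x512x3 uint8, red, green, blue); there is no depth.
- manip.camera_info(name): a dict with "K" (3x3 intrinsics, pixels), "world_from_camera" (4x4, takes a point from camera to world coordinates). Camera axes: x right, y up, looking along -z (the intrinsics and any distortion apply to the point x, -y, -z); pixel columns grow to the right and rows downward; lengths in m; the calibration is good to about 2 mm. A picture is of the moment at which its call begins: read the wrist's pose just before it. camera_info takes no time and is no camera call; for the wrist camera it gives the pose at the moment of the call.
- manip.hand_in(): hands the job in; it is judged then, once.
The state is a dict: "time": time; "joint_positions": joint angles; "joint_velocities": joint speeds; "joint_torque": joint torques, N m; "ee_pos": TCP position; "tool_rot": TCP orientation; "contact_force": force on the tool from outside, world axes, zero at the start; "ft_torque": the same for the moment, N m; "gripper_width": finger opening in m; "finger_force": force on a finger pad.
Only numpy, scipy, OpenCV 4.12 (cv2) and the standard library are available. Lean on these libraries where they do the work, as an engineer would, in place of code of your own. Each camera call takes 0.05 s, during which the arm holds its last target. There are 200 camera calls.

## Working session

There is one attempt and no reset: what is moved stays moved. The work goes in short steps, Python scripts to look and compute and a tool call to move; the robot and the scene stay as the last step left them, time stands still between calls to the robot, and variables do not carry over. Pictures are saved under pics/ and viewed, at most 13 in all, crops included, and the job is handed in when it is done.

Besides the shell and the picture viewer there is one more tool, called after "Emit:" as name(argument=value, ...), one argument or row to a line, values as JSON. apply_moves: Moves the arm, as the interface text tells. Shift numbers are shares of 2.5 cm and turn numbers shares of 8 degrees, none past 1 either way. Its arguments: {"type":"object","properties":{"moves":{"type":"array"},"claw":{"type":"number"},"squeeze":{"type":"number"}},"required":["moves"]}

```bash
ls; mkdir -p pics; python3 - <<'E'
from bench import manip
import cv2,numpy as np
np.set_printoptions(precision=4,suppress=True)
s=manip.get_state();print(s['time'],s['ee_pos'],s['tool_rot'],s['gripper_width'])
for n in['scene','top']:
    im=manip.read_camera(n);cv2.imwrite(f'pics/{n}0.png',im[:,:,::-1]);i=manip.camera_info(n);print(n,i)
a=[cv2.imread(f'pics/{n}0.png') for n in['scene','top']]
E
```

```text
pics
0.0 [0.205  0.5369 0.2308] [[-0.9342  0.3568 -0.0004]
 [ 0.3568  0.9342 -0.001 ]
 [-0.     -0.0011 -1.    ]] 0.08587280581405284
scene {'K': array([[365.3516,   0.    , 251.7708],
       [  0.    , 365.3516, 192.2185],
       [  0.    ,   0.    ,   1.    ]]), 'world_from_camera': array([[ 0.0895, -0.7765,  0.6237,  1.0904],
       [ 0.996 ,  0.0704, -0.0552, -0.0369],
       [-0.001 ,  0.6261,  0.7797,  0.9584],
       [ 0.    ,  0.    ,  0.    ,  1.    ]])}
top {'K': array([[404.01  ,   0.    , 254.1919],
       [  0.    , 404.01  , 185.1422],
       [  0.    ,   0.    ,   1.    ]]), 'world_from_camera': array([[ 0.0219,  0.9931, -0.1156,  0.3589],
       [-0.9998,  0.0221,  0.0003, -0.011 ],
       [ 0.0028,  0.1156,  0.9933,  1.3868],
       [ 0.    ,  0.    ,  0.    ,  1.    ]])}
```

View pics/scene0.png

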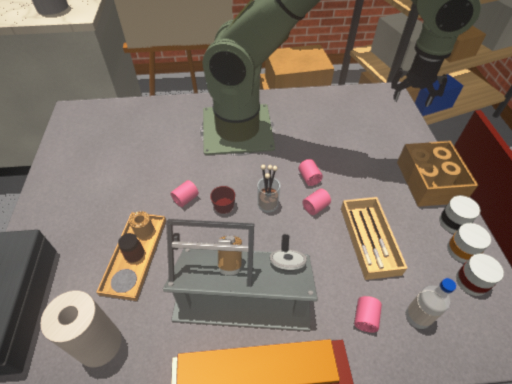

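View pics/top0.png

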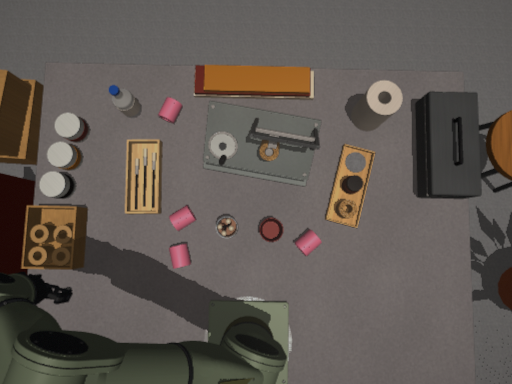

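```bash
python3 - <<'E'
import cv2,numpy as np
t=cv2.imread('pics/top0.png')[95:195,195:330]; s=cv2.imread('pics/scene0.png')[205:335,155:325]
a=cv2.resize(t,(800,593),interpolation=cv2.INTER_CUBIC)
b=cv2.resize(s,(784,600),interpolation=cv2.INTER_CUBIC)
cv2.imwrite('pics/ct.png',a);cv2.imwrite('pics/cs.png',b);print(800/135,784/170)
E
```

```text
5.925925925925926 4.6117647058823525
```

View pics/ct.png

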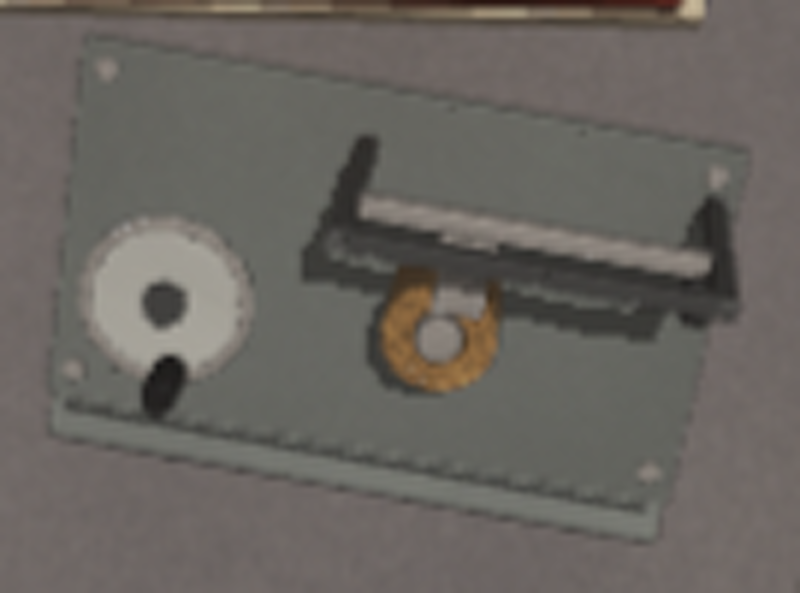

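View pics/cs.png

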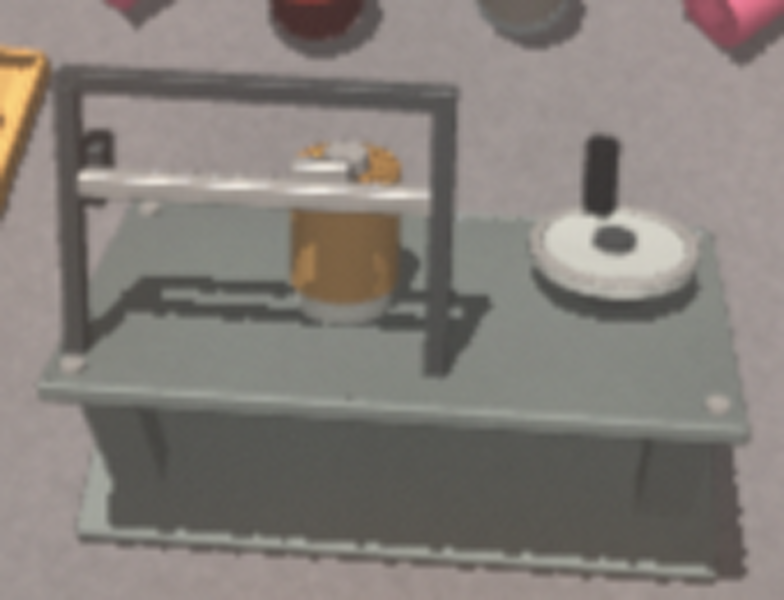

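```bash
cat > h.py <<'E'
import numpy as np,cv2
from scipy.optimize import least_squares
np.set_printoptions(precision=4,suppress=True)
K={'top':np.array([[404.01,0,254.1919],[0,404.01,185.1422],[0,0,1]]),'scene':np.array([[365.3516,0,251.7708],[0,365.3516,192.2185],[0,0,1]])}
def cam(n):
    from bench import manip
    i=manip.camera_info(n);return i['K'],i['world_from_camera']
def proj(c,p):
    k,T=c;q=(np.asarray(p)-T[:3,3])@T[:3,:3];return np.array([k[0,2]+k[0,0]*q[0]/-q[2],k[1,2]-k[1,1]*q[1]/-q[2]])
def onz(c,uv,z):
    k,T=c;d=T[:3,:3]@np.array([(uv[0]-k[0,2])/k[0,0],-(uv[1]-k[1,2])/k[1,1],-1]);return T[:3,3]+d*(z-T[2,3])/d[2]
def RW(yaw):
    c,s=np.cos(yaw),np.sin(yaw);a=np.radians(33)
    return np.array([[c,-s,0],[s,c,0],[0,0,1]])@np.array([[np.cos(a),0,-np.sin(a)],[0,1,0],[np.sin(a),0,np.cos(a)]])
E
python3 - <<'E'
from h import *
T,S=cam('top'),cam('scene')
ct=lambda x,y:np.array([195+(x+.5)/5.926-.5,95+(y+.5)/5.926-.5]);cs=lambda x,y:np.array([155+(x+.5)/4.612-.5,205+(y+.5)/4.612-.5])
F=[(T,ct(438,340),(0,0,80)),(S,cs(346,150),(0,0,80)),(T,ct(166,299),(-30,150,16)),(S,cs(615,246),(-30,150,16)),(S,cs(63,69),(74,-138,148)),(S,cs(457,90),(74,62,148))]
f=lambda p:np.concatenate([proj(c,p[:3]+RW(p[3])@(np.array(v)/1e3))-uv for c,uv,v in F])
r=least_squares(f,[.6,-.05,.1,-.1]);print('foot,yaw',r.x);print(r.fun.reshape(-1,2))
p=r.x;best=[]
for a in np.radians(np.arange(0,360,2)):
    v=np.array([-.03+.038*np.cos(a),.15+.038*np.sin(a),.063]);w=p[:3]+RW(p[3])@v
    best.append((np.linalg.norm(proj(T,w)-ct(158,398))+np.linalg.norm(proj(S,w)-cs(602,140)),np.degrees(a)))
print(sorted(best)[:3])
for n,u,s,z in[('pad',(355.5,162),(124,280),.006),('jar',(352,184),(131,243),.075),('spare',(346,207),(141,217),.06),('brush',(227,226),(268,186),.095),('pot',(270.5,229),(223,194),.055),('boxTL',(128,141),(403,268),.045),('boxBR',(159,212),(344,204),.045),('trayTR',(373,151),(132,297),.022),('trayTL',(344,145),(100,290),.022),('trayBR',(357,227),(166,214),.022),('trayBL',(328,219),(139,211),.022)]:
    print(n,onz(T,u,z)[:2],onz(S,s,z)[:2])
E
```

```text
foot,yaw [ 0.6441 -0.0561  0.1075 -0.1677]
[[-1.2882  0.5046]
 [ 0.2592 -0.3633]
 [-1.2013  0.1388]
 [-0.2798 -0.0245]
 [-2.0024 -0.1548]
 [ 0.2646  0.9774]]
[(np.float64(1.2666763827911698), np.float64(196.0)), (np.float64(1.3306062772672331), np.float64(198.0)), (np.float64(1.428337006756958), np.float64(194.0))]
pad [ 0.6081 -0.3607] [ 0.6107 -0.3544]
jar [ 0.5224 -0.3312] [ 0.5344 -0.3262]
spare [ 0.4477 -0.3147] [ 0.4366 -0.3118]
brush [0.3765 0.0723] [0.3799 0.0761]
pot [ 0.3704 -0.0679] [ 0.3668 -0.0641]
boxTL [0.6559 0.4188] [0.6633 0.4177]
boxBR [0.4184 0.3023] [0.4329 0.3106]
trayTR [ 0.6449 -0.4171] [ 0.6703 -0.3215]
trayTL [ 0.6637 -0.3174] [ 0.6424 -0.4101]
trayBR [ 0.3837 -0.3601] [ 0.4044 -0.2464]
trayBL [ 0.4084 -0.2625] [ 0.3851 -0.332 ]
```

```bash
cat >> h.py <<'E'
from scipy.spatial.transform import Rotation as Ro
P=np.array([ 0.6441,-0.0561,0.1075,-0.1677])
def W(v,p=None):
    p=P if p is None else p
    return p[:3]+RW(p[3])@(np.array(v)/1e3)
def TR(yaw): return RW(yaw)@np.diag([-1,1,-1])
def plan(pos,R,turn_first=True):
    from bench import manip
    s=manip.get_state();R0=s['tool_rot'];d=np.asarray(pos)-s['ee_pos']
    rv=Ro.from_matrix(R0.T@R).as_rotvec(degrees=True)/8
    print('t',s['time'],'rot total',rv,'shift in final axes',R.T@d/.025,'in present axes',R0.T@d/.025,'world',d)
E
python3 - <<'E'
from h import *
R=TR(P[3]);g=W((-66.5,139.5,46));print(g)
plan(W((-66.5-30,139.5-40,46+130)),R)
E
```

```text
[0.5877 0.0949 0.1099]
t 0.1 rot total [-0.4131 -4.1119 -1.3702] shift in final axes [-11.2943 -16.4776   8.6868] in present axes [-17.1548 -13.3765   1.1474] world [ 0.2813 -0.4654 -0.0284]
```

Emit:
apply_moves(
  moves=[
    {"delta_pos": [0,0,0],"angular": [-0.083,-0.822,-0.274]},
    {"delta_pos": [0,0,0],"angular": [-0.083,-0.822,-0.274]},
    {"delta_pos": [0,0,0],"angular": [-0.083,-0.822,-0.274]},
    {"delta_pos": [0,0,0],"angular": [-0.083,-0.822,-0.274]},
    {"delta_pos": [0,0,0],"angular": [-0.083,-0.822,-0.274]},
    {"delta_pos": [-0.66,-0.97,0.51],"angular": [0,0,0]},
    {"delta_pos": [-0.66,-0.97,0.51],"angular": [0,0,0]},
    {"delta_pos": [-0.66,-0.97,0.51],"angular": [0,0,0]},
    {"delta_pos": [-0.66,-0.97,0.51],"angular": [0,0,0]},
    {"delta_pos": [-0.66,-0.97,0.51],"angular": [0,0,0]},
    {"delta_pos": [-0.66,-0.97,0.51],"angular": [0,0,0]},
    {"delta_pos": [-0.66,-0.97,0.51],"angular": [0,0,0]},
    {"delta_pos": [-0.66,-0.97,0.51],"angular": [0,0,0]},
    {"delta_pos": [-0.66,-0.97,0.51],"angular": [0,0,0]},
    {"delta_pos": [-0.66,-0.97,0.51],"angular": [0,0,0]},
    {"delta_pos": [-0.66,-0.97,0.51],"angular": [0,0,0]},
    {"delta_pos": [-0.66,-0.97,0.51],"angular": [0,0,0]},
    {"delta_pos": [-0.66,-0.97,0.51],"angular": [0,0,0]},
    {"delta_pos": [0,0,0],"angular": [0,0,0]},
  ],
)

```text
time: 2.48
ee_pos: [0.424, 0.1971, 0.2354]
tool_rot: [[-0.84, 0.186, 0.511], [0.146, 0.982, -0.117], [-0.523, -0.024, -0.852]]
contact_force: [0.3, -0.2, -0.6]
gripper_width: 0.0854
finger_force: 0.0
```

```bash
python3 - <<'E'
from h import *
from bench import manip
plan(W((-96.5,99.5,176)),TR(P[3]));print(manip.get_state()['joint_positions'])
c=cam('wrist');im=manip.read_camera('wrist');cv2.imwrite('pics/w1.png',im[:,:,::-1]);np.savez('w1.npz',k=c[0],T=c[1])
print(c)
for v in[(0,0,80),(-30,150,16),(-66.5,139.5,63)]:print(proj(c,W(v)))
E
```

```text
t 2.475 rot total [-0.2154 -0.1817 -0.0256] shift in final axes [-2.0514 -4.5372  2.9001] in present axes [-2.1421 -4.4413  2.9819] world [ 0.0624 -0.1256 -0.0329]
[-71.18    35.5257  43.9423 131.4155  66.1058   0.0679 -24.0322]
(array([[292.3899,   0.    , 252.4733],
       [  0.    , 292.3899, 195.0532],
       [  0.    ,   0.    ,   1.    ]]), array([[ 0.1855, -0.6485, -0.7382,  0.2875],
       [ 0.9823,  0.1041,  0.1554,  0.225 ],
       [-0.024 , -0.754 ,  0.6564,  0.3167],
       [ 0.    ,  0.    ,  0.    ,  1.    ]]))
[ 87.3969 294.3761]
[213.3833 250.7155]
[197.7105 241.1674]
```

View pics/w1.png

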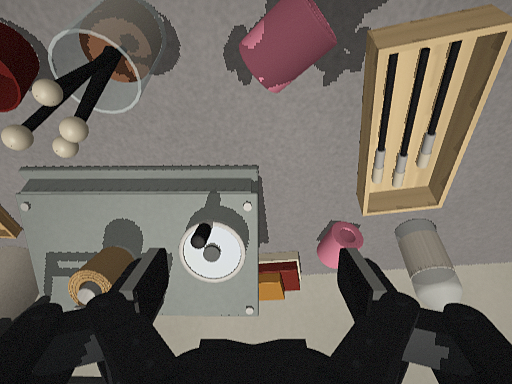

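```bash
python3 - <<'E'
from h import *
plan(W((-66.5,139.5,97)),TR(P[3]))
E
```

```text
t 2.525 rot total [-0.2094 -0.1855 -0.015 ] shift in final axes [-3.2883 -2.9757  6.0646] in present axes [-3.4515 -2.7914  6.0616] world [ 0.137  -0.0986 -0.0824]
```

Emit:
apply_moves(
  moves=[
    {"delta_pos": [-0.43,-0.35,0.76],"angular": [0,0,0]},
    {"delta_pos": [-0.43,-0.35,0.76],"angular": [0,0,0]},
    {"delta_pos": [-0.43,-0.35,0.76],"angular": [0,0,0]},
    {"delta_pos": [-0.43,-0.35,0.76],"angular": [0,0,0]},
    {"delta_pos": [-0.43,-0.35,0.76],"angular": [0,0,0]},
    {"delta_pos": [-0.43,-0.35,0.76],"angular": [0,0,0]},
    {"delta_pos": [-0.43,-0.35,0.76],"angular": [0,0,0]},
    {"delta_pos": [-0.43,-0.35,0.76],"angular": [0,0,0]},
    {"delta_pos": [0,0,0],"angular": [-0.2,-0.18,0]},
  ],
)

```text
time: 3.65
ee_pos: [0.5767, 0.1183, 0.1862]
tool_rot: [[-0.855, 0.187, 0.484], [0.146, 0.982, -0.121], [-0.498, -0.032, -0.867]]
contact_force: [-0.4, 0.6, 0.2]
gripper_width: 0.0852
finger_force: 0.0
```

```bash
python3 - <<'E'
from h import *
from bench import manip
plan(W((-66.5,139.5,27)),TR(P[3]));print(manip.get_state()['joint_positions'])
E
```

```text
t 3.65 rot total [-0.2753 -0.3944 -0.0049] shift in final axes [ 1.1689 -0.8484  3.6427] in present axes [ 0.9653 -0.7073  3.7315] world [ 0.0212 -0.0251 -0.0923]
[-38.4984  42.1849  26.0698 115.9972  79.7121   0.0533 -22.376 ]
```

```bash
cat > fk.py <<'E'
from h import *
import itertools
def rz(a):return Ro.from_euler('z',a,degrees=True).as_matrix()
def ry(a):return Ro.from_euler('y',a,degrees=True).as_matrix()
def fk(q,sg,L):
    # L: h,L1,L2,L3,e (elbow offset),w, yaw0,yaw7
    R=rz(sg[0]*q[0]+L[6])@ry(q[1]);p=np.array([0,0,L[0]])
    R=R@rz(sg[1]*q[2]);p=p+R@[L[4],0,L[1]]
    R=R@ry(q[3]);p=p+R@[L[5],0,L[2]]
    R=R@rz(sg[2]*q[4])@ry(q[5])
    R=R@rz(sg[3]*q[6]+L[7]);p=p+R@[0,0,L[3]]
    return p,R
D=[([-71.488,40.479,-1.581,85.061,1.261,54.483,-4.326],[.205,.5369,.2308],[[-.9342,.3568,-.0004],[.3568,.9342,-.001],[0,-.0011,-1]]),
([-71.18,35.5257,43.9423,131.4155,66.1058,.0679,-24.0322],[.424,.1971,.2354],[[-.84,.186,.511],[.146,.982,-.117],[-.523,-.024,-.852]]),
([-38.4984,42.1849,26.0698,115.9972,79.7121,.0533,-22.376],[.5767,.1183,.1862],[[-.855,.187,.484],[.146,.982,-.121],[-.498,-.032,-.867]])]
def fit():
    best=None
    for sg in itertools.product([1,-1],repeat=4):
      for y7 in(0,90,180,270):
        f=lambda L:np.concatenate([np.r_[(a:=fk(q,sg,L))[0]-p,.3*(a[1]-np.array(R)).ravel()] for q,p,R in D])
        r=least_squares(f,[.3,.4,.4,.25,0,0,0,y7],x_scale=[.1]*6+[50]*2)
        if best is None or r.cost<best[0]:best=(r.cost,sg,r.x)
    return best
E
python3 - <<'E'
from fk import *
b=fit();print(b)
_,sg,L=b
lo=np.array([-155.06,-18.47,-90,0,-83.41,0,-161.91]);hi=np.array([155.06,123.98,86.84,140.48,263.41,116,161.91])
rng=np.random.default_rng(0)
yt=-.21;down=RW(yt);
def dn(y):c,s=np.cos(y),np.sin(y);return np.array([[-c,-s,0],[-s,c,0],[0,0,-1.]])
T={'crank':(W((-66.5,139.5,27)),TR(P[3])),'roll':(W((0,0,31)),TR(P[3])),'off':(W((0,0,125)),TR(P[3])),'pad':(np.array([.609,-.358,.036]),dn(-.21))}
for n,(p,R) in T.items():
  for fl in(0,180):
    sols=[]
    Rt=R@rz(fl)
    for k in range(40):
        g=lambda q:np.r_[(a:=fk(q,sg,L))[0]-p,.3*(a[1]-Rt).ravel()]
        r=least_squares(g,rng.uniform(lo,hi),bounds=(lo,hi),x_scale=30)
        if r.cost<1e-6 and not any(abs(r.x-s).max()<25 for s in sols):sols.append(r.x)
    print(n,fl);[print('   ',s.round(0)) for s in sols[:7]]
E
```

```text
(np.float64(0.00011739557306178488), (-1, -1, -1, -1), array([ 0.3379,  0.518 ,  0.2835,  0.3224,  0.0141,  0.0056, -2.4596,
       87.7661]))
crank 0
    [ 16.  80. -81. 122. 116.  90. -28.]
    [-53.  78.  79. 122. 242.  61. 161.]
    [-18.  52.  -2. 122. 147.  28. -84.]
    [ -37.   56.   34.  122.  206.   26. -150.]
    [  5.  60. -44. 122. 120.  55. -47.]
crank 180
    [-53.  80.  81. 122. 242.  64. -21.]
    [  8.  63. -52. 122. 118.  62. 138.]
    [-25.  52.  11. 122. 165.  24.  75.]
    [-44.  62.  49. 122. 225.  34.   7.]
    [-12.  52. -12. 122. 136.  33. 109.]
    [ 16.  85. -89. 122. 117.  99. 157.]
    [-35.  55.  29. 122. 199.  25.  38.]
roll 0
    [ 29.  60. -57. 118. 116.  52. -21.]
    [ 11.  48. -19. 118. 139.  25. -53.]
    [  -4.   47.    8.  118.  186.   18. -106.]
    [ -22.   54.   41.  118.  233.   33. -160.]
roll 180
    [ 31.  62. -62. 118. 115.  57. 162.]
    [-34.  77.  86. 118. 246.  74.  -9.]
    [  8.  48. -13. 118. 146.  22. 118.]
    [ -5.  47.   9. 118. 189.  19.  71.]
    [-18.  52.  34. 118. 228.  28.  27.]
off 0
    [ 34.  53. -69. 124. 105.  57. -18.]
    [ 17.  38. -29. 124. 121.  26. -37.]
    [ -11.   37.   17.  124.  207.   14. -128.]
    [  2.  36.  -4. 124. 154.  14. -73.]
off 180
    [-12.  37.  20. 124. 212.  15.  48.]
    [-35.  54.  72. 124. 254.  52.   1.]
    [ 34.  52. -68. 124. 106.  56. 162.]
    [  9.  36. -15. 124. 134.  19. 128.]
    [-22.  40.  37. 124. 237.  24.  22.]
pad 0
    [ 32.  67. -11.  60.  13.  54.  99.]
    [ 21.  68.  20.  60. -23.  56. 120.]
    [ 40.  70. -35.  60.  39.  61.  84.]
    [ 49.  83. -76.  60.  77.  82.  69.]
pad 180
    [  43.   72.  -44.   60.   47.   64. -101.]
    [ 19.  68.  25.  60. -28.  57. -57.]
    [ 28.  67.   0.  60.  -0.  54. -74.]
    [  49.   84.  -79.   60.   79.   84. -111.]
    [ 10.  75.  55.  60. -58.  69. -42.]
```

```bash
cat >> fk.py <<'E'
SG=(-1,-1,-1,-1);LL=np.array([ 0.3379,  0.518 ,  0.2835,  0.3224,  0.0141,  0.0056, -2.4596, 87.7661])
E
python3 - <<'E'
from fk import *
for q,p,R in D:
    a=fk(q,SG,LL);print(1e3*(a[0]-p),Ro.from_matrix(a[1].T@np.array(R)).as_rotvec(degrees=True))
q=np.array(D[2][0]);R0=fk(q,SG,LL)[1]
for d5 in(0,30,60,90,120):
    q2=q.copy();q2[5]=12;q2[4]+=d5;q2[6]-=d5
    R2=fk(q2,SG,LL)[1];print(d5,Ro.from_matrix(R0.T@R2).as_rotvec(degrees=True))
E
```

```text
[-7.1031  2.2978  0.2865] [ 0.0567  0.0006 -0.2248]
[-0.74    0.4532  0.0859] [-1.2664 -0.0806  0.135 ]
[ 0.8549 -0.7013 -0.4519] [-1.2325 -0.1127  0.09  ]
0 [11.2161 -4.1138  0.    ]
30 [ 7.6407 -9.1932  0.0028]
60 [  2.0046 -11.8044   0.0048]
90 [ -4.1821 -11.2478   0.0056]
120 [-9.2616 -7.6724  0.0048]
```

Emit:
apply_moves(
  moves=[
    {"delta_pos": [0,0,0],"angular": [0.7,-0.26,0]},
    {"delta_pos": [0,0,0],"angular": [0.7,-0.26,0]},
    {"delta_pos": [0,0,0],"angular": [-0.23,-0.32,0]},
    {"delta_pos": [0,0,0],"angular": [-0.23,-0.32,0]},
    {"delta_pos": [0,0,0],"angular": [-0.35,-0.16,0]},
    {"delta_pos": [0,0,0],"angular": [-0.35,-0.16,0]},
    {"delta_pos": [0,0,0],"angular": [-0.39,0.04,0]},
    {"delta_pos": [0,0,0],"angular": [-0.39,0.04,0]},
  ],
)

```text
time: 4.65
ee_pos: [0.5786, 0.1183, 0.1891]
tool_rot: [[-0.76, 0.132, 0.637], [0.099, 0.991, -0.087], [-0.643, -0.003, -0.766]]
contact_force: [-0.0, 0.2, -0.6]
gripper_width: 0.085
finger_force: 0.0
```

```bash
python3 - <<'E'
from h import *
from bench import manip
plan(W((-66.5,139.5,67)),TR(P[3]));print(manip.get_state()['joint_positions'])
E
```

```text
t 4.65 rot total [0.1347 0.8731 0.2173] shift in final axes [ 1.2944 -0.8619  2.0976] in present axes [ 1.5649 -0.8562  1.9069] world [-0.0022 -0.0215 -0.0616]
[-25.2228  40.7037   0.0049 125.8697 134.7101  29.4878 -74.8617]
```

Emit:
apply_moves(
  moves=[
    {"delta_pos": [0,0,0],"angular": [0.07,0.44,0.11]},
    {"delta_pos": [0,0,0],"angular": [0.07,0.44,0.11]},
    {"delta_pos": [0.43,-0.29,0.7],"angular": [0,0,0]},
    {"delta_pos": [0.43,-0.29,0.7],"angular": [0,0,0]},
    {"delta_pos": [0.43,-0.29,0.7],"angular": [0,0,0]},
    {"delta_pos": [0,0,0],"angular": [0,0,0]},
  ],
)

```text
time: 5.4
ee_pos: [0.5761, 0.0952, 0.1263]
tool_rot: [[-0.828, 0.171, 0.534], [0.142, 0.985, -0.095], [-0.542, -0.003, -0.84]]
contact_force: [0.4, 0.4, 0.2]
gripper_width: 0.0853
finger_force: 0.0
```

```bash
python3 - <<'E'
from h import *
from bench import manip
plan(W((-66.5,139.5,27)),TR(P[3]));print(manip.get_state()['joint_positions'])
c=cam('wrist');im=manip.read_camera('wrist');cv2.imwrite('pics/w2.png',im[:,:,::-1])
for v in[(0,0,80),(-30,150,16),(-66.5,139.5,63)]:print(proj(c,W(v)))
E
```

```text
t 5.4 rot total [-0.034  -0.0208 -0.0102] shift in final axes [-0.0246  0.0685  1.5611] in present axes [-0.029   0.0759  1.5607] world [ 0.0218 -0.0019 -0.0324]
[-19.2141  46.4304  -3.2308 123.4381 134.1484  26.2896 -73.0368]
[  9.0728 368.6665]
[269.0922 263.5259]
[255.3155 249.2029]
```

View pics/w2.png

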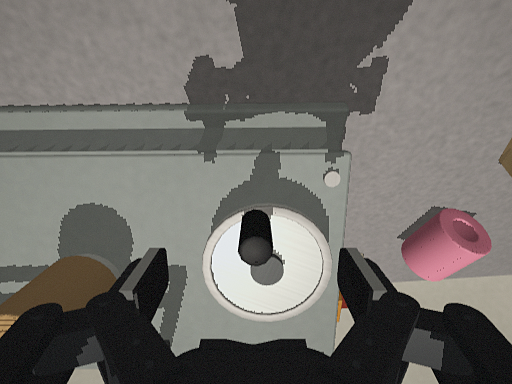

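Emit:
apply_moves(
  moves=[
    {"delta_pos": [-0.01,0.03,0.52],"angular": [0,0,0]},
    {"delta_pos": [-0.01,0.03,0.52],"angular": [0,0,0]},
    {"delta_pos": [-0.01,0.02,0.52],"angular": [0,0,0]},
  ],
)

```text
time: 5.82
ee_pos: [0.5993, 0.093, 0.094]
tool_rot: [[-0.827, 0.171, 0.535], [0.142, 0.985, -0.095], [-0.544, -0.003, -0.839]]
contact_force: [0.1, -0.5, -0.2]
gripper_width: 0.0854
finger_force: 0.0
```

Emit:
apply_moves(
  moves=[
    {"delta_pos": [0,0,0],"angular": [0,0,0]},
    {"delta_pos": [0,0,0],"angular": [0,0,0]},
    {"delta_pos": [0,0,0],"angular": [0,0,0]},
    {"delta_pos": [0,0,0],"angular": [0,0,0]},
    {"delta_pos": [0,0,0],"angular": [0,0,0]},
  ],
  claw=-1,
  squeeze=20,
)

```text
time: 6.45
ee_pos: [0.5987, 0.093, 0.095]
tool_rot: [[-0.827, 0.171, 0.536], [0.142, 0.985, -0.095], [-0.544, -0.003, -0.839]]
contact_force: [-4.0, -0.7, 6.0]
gripper_width: 0.0195
finger_force: 22.1
```

```bash
python3 - <<'E'
from h import *
from bench import manip
s=manip.get_state();v=1e3*RW(P[3]).T@(s['ee_pos']-P[:3]);print('spindle-frame tcp',v,s['contact_force'],s['gripper_width'])
T=TR(P[3]);R0=s['tool_rot']
a0=np.arctan2(v[1]-150,v[0]+30);r=np.hypot(v[1]-150,v[0]+30);print(np.degrees(a0),r)
# rows of 15 deg clockwise
for k in range(24):
    f=lambda k:38*np.array([np.cos(a0-k*np.pi/12),np.sin(a0-k*np.pi/12)])
    d=f(k+1)-f(k);w=RW(P[3])@np.r_[d,0];print(k,(R0.T@w/25).round(2))
E
```

```text
spindle-frame tcp [-65.2037 139.3951  27.47  ] [-4.0374 -0.6633  5.9568] 0.019488046389617514
-163.2353379092761 36.766310567712054
0 [ 0.06  0.39 -0.  ]
1 [-0.04  0.39 -0.  ]
2 [-0.14  0.37 -0.  ]
3 [-0.23  0.32 -0.  ]
4 [-0.31  0.25 -0.  ]
5 [-0.36  0.16 -0.  ]
6 [-0.39  0.06 -0.  ]
7 [-0.39 -0.04 -0.  ]
8 [-0.37 -0.14  0.  ]
9 [-0.32 -0.23  0.  ]
10 [-0.25 -0.31  0.  ]
11 [-0.16 -0.36  0.  ]
12 [-0.06 -0.39  0.  ]
13 [ 0.04 -0.39  0.  ]
14 [ 0.14 -0.37  0.  ]
15 [ 0.23 -0.32  0.  ]
16 [ 0.31 -0.25  0.  ]
17 [ 0.36 -0.16  0.  ]
18 [ 0.39 -0.06  0.  ]
19 [0.39 0.04 0.  ]
20 [ 0.37  0.14 -0.  ]
21 [ 0.32  0.23 -0.  ]
22 [ 0.25  0.31 -0.  ]
23 [ 0.16  0.36 -0.  ]
```

Emit:
apply_moves(
  moves=[
    {"delta_pos": [0.06,0.39,0],"angular": [0,0,0]},
    {"delta_pos": [-0.04,0.39,0],"angular": [0,0,0]},
    {"delta_pos": [-0.14,0.37,0],"angular": [0,0,0]},
    {"delta_pos": [-0.23,0.32,0],"angular": [0,0,0]},
    {"delta_pos": [-0.31,0.25,0],"angular": [0,0,0]},
    {"delta_pos": [-0.36,0.16,0],"angular": [0,0,0]},
  ],
)

```text
time: 7.2
ee_pos: [0.6282, 0.1338, 0.1096]
tool_rot: [[-0.826, 0.174, 0.536], [0.143, 0.985, -0.099], [-0.545, -0.004, -0.838]]
contact_force: [-13.8, -14.7, 18.0]
gripper_width: 0.0197
finger_force: 23.6
```

```bash
cat > st.py <<'E'
from h import *
from bench import manip
s=manip.get_state();v=1e3*RW(P[3]).T@(s['ee_pos']-P[:3]);print('spindle-frame tcp',v,'F in spindle frame',RW(P[3]).T@s['contact_force'],s['gripper_width'],s['joint_positions'])
a0=np.arctan2(v[1]-150,v[0]+30);r=np.hypot(v[1]-150,v[0]+30);print(np.degrees(a0),r)
plan(W((0,0,0)),TR(P[3]))
E
python3 st.py
```

```text
spindle-frame tcp [-38.5549 184.5398  27.5489] F in spindle frame [  0.4806 -16.8043  21.2075] 0.01965828087297509 [-25.8479  50.6503   4.8028 112.0157 126.2868  17.6038 -67.7191]
103.91118675030425 35.583521898895214
t 7.2 rot total [-0.0544  0.0061 -0.0254] shift in final axes [-1.5422 -7.3816  1.102 ] in present axes [-1.5674 -7.3675  1.1593] world [ 0.0159 -0.1899 -0.0021]
```

```bash
cat > arc.py <<'E'
from h import *
from bench import manip
import sys
cx,cy,n=map(float,sys.argv[1:4]);s=manip.get_state();v=1e3*RW(P[3]).T@(s['ee_pos']-P[:3])
a=np.arctan2(v[1]-cy,v[0]-cx);print(np.degrees(a),'r',np.hypot(v[1]-cy,v[0]-cx))
cur=v[:2]
for k in range(int(n)):
    nx=np.array([cx,cy])+38*np.array([np.cos(a-(k+1)*np.pi/12),np.sin(a-(k+1)*np.pi/12)])
    print(k,(s['tool_rot'].T@RW(P[3])@np.r_[nx-cur,0]/25).round(2)[:2]);cur=nx
E
python3 arc.py -28.5 148 8
```

```text
105.38564964446678 r 37.89803567509107
0 [-0.39  0.06]
1 [-0.39 -0.05]
2 [-0.37 -0.15]
3 [-0.32 -0.24]
4 [-0.24 -0.31]
5 [-0.16 -0.37]
6 [-0.06 -0.39]
7 [ 0.05 -0.39]
```

Emit:
apply_moves(
  moves=[
    {"delta_pos": [-0.39,-0.04,-0.1],"angular": [0,0,0]},
    {"delta_pos": [-0.39,-0.05,0],"angular": [0,0,0]},
    {"delta_pos": [-0.37,-0.15,0],"angular": [0,0,0]},
    {"delta_pos": [-0.32,-0.24,0],"angular": [0,0,0]},
    {"delta_pos": [-0.24,-0.31,0],"angular": [0,0,0]},
    {"delta_pos": [-0.16,-0.37,0],"angular": [0,0,0]},
  ],
)

```text
time: 7.95
ee_pos: [0.6617, 0.1015, 0.1365]
tool_rot: [[-0.826, 0.17, 0.538], [0.141, 0.986, -0.094], [-0.546, -0.002, -0.838]]
contact_force: [18.6, 2.0, -14.3]
gripper_width: 0.0188
finger_force: 20.2
```

```bash
python3 st.py; python3 arc.py -28.5 148 9
```

```text
spindle-frame tcp [  8.307  158.3504  29.2108] F in spindle frame [  7.3005   5.1099 -21.8166] 0.018782676070383884 [-24.2329  49.1641  11.0687 107.0074 125.3262   8.6358 -62.6511]
12.297337851648757 39.2065542010837
t 7.95 rot total [-0.0225  0.0107 -0.0079] shift in final axes [ 0.3323 -6.334   1.1684] in present axes [ 0.3271 -6.3307  1.1878] world [-0.0176 -0.1576 -0.029 ]
15.706394471735099 r 38.23459935106639
0 [-0.05 -0.4 ]
1 [ 0.05 -0.39]
2 [ 0.15 -0.37]
3 [ 0.24 -0.32]
4 [ 0.31 -0.25]
5 [ 0.36 -0.16]
6 [ 0.39 -0.06]
7 [0.39 0.05]
8 [0.37 0.15]
```

Emit:
apply_moves(
  moves=[
    {"delta_pos": [-0.02,-0.4,0.05],"angular": [0,0,0]},
    {"delta_pos": [0.06,-0.39,0],"angular": [0,0,0]},
    {"delta_pos": [0.15,-0.37,0],"angular": [0,0,0]},
    {"delta_pos": [0.24,-0.32,0],"angular": [0,0,0]},
    {"delta_pos": [0.31,-0.25,0],"angular": [0,0,0]},
    {"delta_pos": [0.36,-0.16,0],"angular": [0,0,0]},
  ],
)

```text
time: 8.7
ee_pos: [0.6303, 0.0579, 0.1205]
tool_rot: [[-0.827, 0.171, 0.536], [0.142, 0.985, -0.095], [-0.545, -0.002, -0.839]]
contact_force: [3.6, 4.5, -2.7]
gripper_width: 0.0197
finger_force: 22.0
```

```bash
python3 st.py; python3 arc.py -28.5 148 9
```

```text
spindle-frame tcp [-20.3305 110.1297  28.6676] F in spindle frame [ 0.85    5.069  -3.8293] 0.01965318159588601 [-13.3217  48.4741  -2.0212 115.2044 133.9472  20.2926 -65.8399]
-76.3676569761012 41.02603195067903
t 8.7 rot total [-0.0295  0.0003 -0.0148] shift in final axes [-0.8132 -4.4052  1.1467] in present axes [-0.8223 -4.3987  1.1649] world [ 0.0138 -0.114  -0.013 ]
-77.82657210237272 r 38.74139808762171
0 [ 0.4 -0. ]
1 [0.39 0.07]
2 [0.36 0.17]
3 [0.3  0.26]
4 [0.23 0.33]
5 [0.13 0.37]
6 [0.03 0.4 ]
7 [-0.07  0.39]
8 [-0.17  0.36]
```

Emit:
apply_moves(
  moves=[
    {"delta_pos": [0.4,0,0],"angular": [0,0,0]},
    {"delta_pos": [0.39,0.07,0],"angular": [0,0,0]},
  ],
)

```text
time: 8.95
ee_pos: [0.6142, 0.062, 0.1097]
tool_rot: [[-0.826, 0.172, 0.536], [0.142, 0.985, -0.096], [-0.545, -0.003, -0.839]]
contact_force: [4.0, 1.2, 0.6]
gripper_width: 0.0197
finger_force: 22.2
```

```bash
python3 st.py; python3 arc.py -28.5 148 4; python3 - <<'E'
from h import *
from bench import manip
im=manip.read_camera('scene');cv2.imwrite('pics/s2.png',cv2.resize(im[205:335,155:325,::-1],(784,600),interpolation=cv2.INTER_CUBIC))
c=cam('scene')
for k in(0,80,90,100):
    print(k,((proj(c,W((34,-k,80)))-[155,205])*4.612).round())
E
```

```text
spindle-frame tcp [-40.0722 111.4451  28.6232] F in spindle frame [ 3.4472  1.8708 -1.5333] 0.01966089528069088 [-12.6233  49.2885  -5.1111 118.3747 135.4674  24.9592 -68.2609]
-104.64090147995587 39.848844669725146
t 8.95 rot total [-0.0374  0.0014 -0.0179] shift in final axes [-1.6029 -4.4578  1.1449] in present axes [-1.6138 -4.4477  1.1685] world [ 0.0299 -0.1181 -0.0022]
-107.56623875925513 r 38.34289201634809
0 [0.36 0.18]
1 [0.3  0.25]
2 [0.23 0.32]
3 [0.14 0.37]
0 [337. 174.]
80 [186. 164.]
90 [168. 163.]
100 [149. 161.]
```

View pics/s2.png

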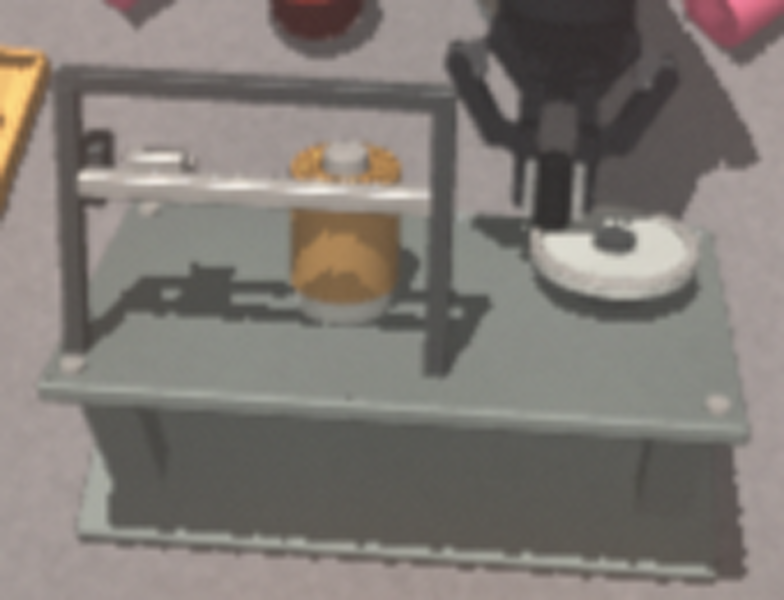

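Emit:
apply_moves(
  moves=[
    {"delta_pos": [0.36,0.18,0],"angular": [0,0,0]},
    {"delta_pos": [0.15,0.13,0],"angular": [0,0,0]},
    {"delta_pos": [0.13,0.13,0],"angular": [0,0,0]},
  ],
)

```text
time: 9.38
ee_pos: [0.6023, 0.0757, 0.1005]
tool_rot: [[-0.827, 0.171, 0.535], [0.142, 0.985, -0.096], [-0.543, -0.003, -0.84]]
contact_force: [-3.8, -1.7, 5.1]
gripper_width: 0.0193
finger_force: 22.7
```

```bash
python3 st.py; python3 arc.py -28.5 148 4
```

```text
spindle-frame tcp [-56.7946 122.9634  28.5814] F in spindle frame [-0.0829 -2.3281  6.1923] 0.019334801954735824 [-13.8613  50.1954  -6.5696 120.1691 135.287   27.9413 -70.0889]
-134.74241057060897 38.0648011822192
t 9.375 rot total [-0.0358 -0.0111 -0.0127] shift in final axes [-2.2718 -4.9185  1.1433] in present axes [-2.2823 -4.9087  1.1643] world [ 0.0418 -0.1318  0.007 ]
-138.49583433494655 r 37.78116500430755
0 [0.23 0.32]
1 [0.13 0.37]
2 [0.03 0.4 ]
3 [-0.07  0.39]
```

Total so far about 335°; no stop force yet. Continuing in smaller steps.

Emit:
apply_moves(
  moves=[
    {"delta_pos": [0.12,0.15,0],"angular": [0,0,0]},
    {"delta_pos": [0.1,0.16,0],"angular": [0,0,0]},
  ],
)

```text
time: 9.62
ee_pos: [0.6006, 0.0792, 0.0989]
tool_rot: [[-0.824, 0.179, 0.538], [0.146, 0.984, -0.104], [-0.548, -0.008, -0.836]]
contact_force: [-7.8, -36.4, 20.0]
gripper_width: 0.0194
finger_force: 25.9
```

```bash
python3 st.py; python3 - <<'E'
from h import *
from bench import manip
im=manip.read_camera('scene')
a=im[205:335,155:325];b=a[28:46,10:50].astype(int).sum(2)
print(b[0:12:1,::1][:,8:36]//10)
o=cv2.resize(cv2.imread('pics/s2.png'),(170,130),interpolation=cv2.INTER_AREA)[28:46,10:50].astype(int).sum(2)
print(o[3:9,8:36]//10)
E
```

```text
spindle-frame tcp [-59.6252 126.1427  28.4676] F in spindle frame [  9.5234 -37.1706  17.7217] 0.01936143746120785 [-14.7919  50.4943  -6.4531 120.4522 134.5497  28.9131 -70.612 ]
-141.15532700155686 38.03713084429562
t 9.625 rot total [-0.0934  0.0288 -0.0433] shift in final axes [-2.385  -5.0457  1.1387] in present axes [-2.4107 -5.0159  1.2139] world [ 0.0435 -0.1353  0.0086]
[[32 29 26 26 26 30 39 45 47 47 47 47 47 48 47 46 46 46 46 46 46 46 47 47
  47 46 46 46]
 [23 22 19 19 20 21 31 42 46 47 47 48 48 48 48 47 47 47 46 46 47 46 47 47
  46 46 46 46]
 [19 20 21 22 21 21 30 42 45 46 48 48 48 48 48 47 47 47 47 47 47 46 46 46
  46 46 46 46]
 [20 24 28 28 25 26 37 43 45 45 47 48 48 45 43 44 43 44 46 47 47 46 45 45
  46 46 45 45]
 [21 29 32 29 25 39 49 51 50 50 50 50 49 43 40 42 42 39 43 47 47 47 46 46
  46 46 45 46]
 [21 25 26 24 26 49 54 53 52 52 53 55 56 56 57 59 59 47 43 48 45 45 46 46
  46 46 45 46]
 [21 24 25 24 26 42 48 49 50 51 53 57 61 64 65 66 66 46 39 47 41 43 45 45
  46 46 45 45]
 [23 28 29 27 26 41 46 46 46 46 46 47 47 48 48 49 47 35 30 40 39 43 45 46
  46 46 45 44]
 [36 4
[... 185 characters left out ...]
 60 57 54 54 54 56 56 57 58 59 61 62 62 61 59 57 57 57 57 54
  52 52 52 52]
 [49 49 49 49 50 50 51 52 54 58 60 63 64 66 67 67 67 67 64 63 62 61 60 56
  54 54 54 56]]
[[20 24 28 28 24 21 30 42 47 47 47 48 47 44 43 43 43 43 43 44 44 44 44 45
  45 45 45 45]
 [21 28 31 29 23 21 29 42 46 46 48 50 49 44 42 42 43 43 43 44 44 42 42 45
  46 45 45 45]
 [21 25 26 24 21 20 29 41 44 47 51 54 56 56 56 58 59 60 59 57 55 46 41 45
  45 45 44 45]
 [21 24 25 24 20 20 28 40 43 48 52 56 60 62 63 65 65 65 65 63 59 45 39 45
  42 43 44 45]
 [23 28 29 28 24 23 29 41 46 47 47 48 49 49 50 50 50 49 49 48 46 37 35 41
  39 42 44 44]
 [36 41 41 40 38 37 39 45 48 48 47 46 46 46 46 48 46 45 45 45 44 36 32 33
  38 43 45 45]]
```

Emit:
apply_moves(
  moves=[
    {"delta_pos": [0,0,0],"angular": [0,0,0]},
    {"delta_pos": [0,0,0],"angular": [0,0,0]},
    {"delta_pos": [-0.07,-0.08,0],"angular": [0,0,0]},
  ],
)

```text
time: 10.05
ee_pos: [0.6006, 0.0782, 0.0991]
tool_rot: [[-0.826, 0.177, 0.536], [0.145, 0.984, -0.102], [-0.545, -0.006, -0.838]]
contact_force: [-9.2, -14.5, 9.8]
gripper_width: 0.0195
finger_force: 24.1
```

Emit:
apply_moves(
  moves=[
    {"delta_pos": [0,0,0],"angular": [0,0,0]},
    {"delta_pos": [0,0,0],"angular": [0,0,0]},
    {"delta_pos": [0,0,0],"angular": [0,0,0]},
    {"delta_pos": [0,0,0],"angular": [0,0,0]},
    {"delta_pos": [0,0,-0.3],"angular": [0,0,0]},
    {"delta_pos": [0,0,-0.6],"angular": [0,0,0]},
    {"delta_pos": [0,0,-0.8],"angular": [0,0,0]},
    {"delta_pos": [0,0,-0.8],"angular": [0,0,0]},
    {"delta_pos": [0,0,-0.8],"angular": [0,0,0]},
    {"delta_pos": [0,0,-0.8],"angular": [0,0,0]},
    {"delta_pos": [0,0,0],"angular": [0,0,0]},
  ],
  claw=1,
)

```text
time: 11.42
ee_pos: [0.5453, 0.092, 0.1863]
tool_rot: [[-0.826, 0.17, 0.537], [0.142, 0.985, -0.094], [-0.545, -0.002, -0.838]]
contact_force: [1.2, 0.0, -0.8]
gripper_width: 0.0852
finger_force: 0.0
```

```bash
python3 st.py; python3 - <<'E'
from h import *
plan(W((0,0,129)),TR(P[3]))
E
```

```text
spindle-frame tcp [-59.5469 129.5696 132.6387] F in spindle frame [ 0.5136  0.2039 -1.3362] 0.08524567759684384 [-21.9074  37.7583  -0.5706 126.6982 126.5312  21.6602 -66.1287]
-145.33782330119428 35.92241819712469
t 11.425 rot total [-0.0239  0.0048 -0.0129] shift in final axes [-2.3819 -5.1828  5.3055] in present axes [-2.3877 -5.1607  5.3244] world [ 0.0988 -0.1481 -0.0788]
t 11.425 rot total [-0.0239  0.0048 -0.0129] shift in final axes [-2.3819 -5.1828  0.1455] in present axes [-2.3911 -5.178   0.1645] world [ 0.0296 -0.1364  0.0294]
```

Emit:
apply_moves(
  moves=[
    {"delta_pos": [-0.34,-0.74,0.02],"angular": [-0.02,0,-0.01]},
    {"delta_pos": [-0.34,-0.74,0.02],"angular": [0,0,0]},
    {"delta_pos": [-0.34,-0.74,0.02],"angular": [0,0,0]},
    {"delta_pos": [-0.34,-0.74,0.02],"angular": [0,0,0]},
    {"delta_pos": [-0.34,-0.74,0.02],"angular": [0,0,0]},
    {"delta_pos": [-0.34,-0.74,0.02],"angular": [0,0,0]},
    {"delta_pos": [-0.34,-0.74,0.02],"angular": [0,0,0]},
    {"delta_pos": [0,0,0],"angular": [0,0,0]},
  ],
)

```text
time: 12.42
ee_pos: [0.575, -0.0463, 0.2144]
tool_rot: [[-0.827, 0.171, 0.536], [0.142, 0.985, -0.094], [-0.544, -0.002, -0.839]]
contact_force: [-0.2, 0.3, 0.4]
gripper_width: 0.0856
finger_force: 0.0
```

```bash
python3 st.py; python3 - <<'E'
from h import *
from bench import manip
plan(W((0,0,31)),TR(P[3]))
a=cam('wrist');b=manip.read_camera('wrist');cv2.imwrite('pics/w3.png',b[:,:,::-1]);print([proj(a,W(v)).round(1) for v in[(0,0,80),(0,0,70),(0,0,0),(30,0,70),(-30,0,70),(0,30,70),(0,-30,70)]])
E
```

```text
spindle-frame tcp [ -0.3142  -1.8351 127.6214] F in spindle frame [-0.0526  0.2761  0.4683] 0.08563005776205322 [ -0.5206  34.6698  -2.4508 122.5944 140.3061  12.4986 -60.6074]
-78.93744283316778 154.70987153681122
t 12.425 rot total [-0.0246 -0.0039 -0.0177] shift in final axes [-0.0126  0.0734  5.1049] in present axes [-0.0152  0.091   5.1046] world [ 0.0691 -0.0098 -0.1069]
t 12.425 rot total [-0.0246 -0.0039 -0.0177] shift in final axes [-0.0126  0.0734  3.8649] in present axes [-0.0145  0.0867  3.8646] world [ 0.0525 -0.007  -0.0809]
[array([255.1, 218.4]), array([255.1, 213.3]), array([254.7, 187.2]), array([255.1, 250.2]), array([255.1, 173.2]), array([296.2, 213.3]), array([214. , 213.3])]
```

View pics/w3.png

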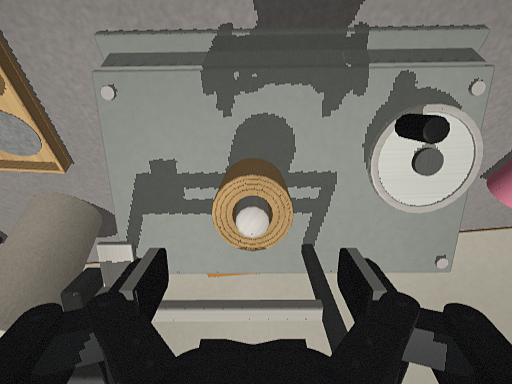

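Emit:
apply_moves(
  moves=[
    {"delta_pos": [0,0.02,0.6],"angular": [-0.02,0,-0.02]},
    {"delta_pos": [0,0,0.6],"angular": [0,0,0]},
    {"delta_pos": [0,0,0.6],"angular": [0,0,0]},
    {"delta_pos": [0,0,0.6],"angular": [0,0,0]},
    {"delta_pos": [0,0,0.6],"angular": [0,0,0]},
    {"delta_pos": [0,0,0.5],"angular": [0,0,0]},
    {"delta_pos": [0,0,0.35],"angular": [0,0,0]},
    {"delta_pos": [0,0,0],"angular": [0,0,0]},
  ],
)

```text
time: 13.48
ee_pos: [0.6266, -0.0532, 0.1331]
tool_rot: [[-0.828, 0.165, 0.536], [0.138, 0.986, -0.09], [-0.543, -0.001, -0.839]]
contact_force: [0.1, 0.8, 0.8]
gripper_width: 0.0854
finger_force: 0.0
```

Emit:
apply_moves(
  moves=[
    {"delta_pos": [0,0,0],"angular": [0,0,0]},
    {"delta_pos": [0,0,0],"angular": [0,0,0]},
    {"delta_pos": [0,0,0],"angular": [0,0,0]},
    {"delta_pos": [0,0,0],"angular": [0,0,0]},
  ],
  claw=-1,
  squeeze=30,
)

```text
time: 13.98
ee_pos: [0.6264, -0.0536, 0.1342]
tool_rot: [[-0.827, 0.165, 0.537], [0.138, 0.986, -0.091], [-0.544, -0.001, -0.839]]
contact_force: [-7.0, -2.2, 7.4]
gripper_width: 0.0605
finger_force: 30.6
```

```bash
python3 st.py
```

```text
spindle-frame tcp [-0.3915 -0.4495 32.1281] F in spindle frame [-1.3897 -3.3729  9.7834] 0.06047246318409029 [  3.9252  46.4978  -8.2669 116.8914 144.3606  19.4953 -62.1647]
-78.86645479278722 153.3352679985101
t 13.975 rot total [-0.     -0.0019  0.0132] shift in final axes [-0.0157  0.018   1.2851] in present axes [-0.016   0.0179  1.2851] world [ 0.0177 -0.0025 -0.0267]
```

Emit:
apply_moves(
  moves=[
    {"delta_pos": [0,0,-0.3],"angular": [0,0,0]},
    {"delta_pos": [0,0,-0.4],"angular": [0,0,0]},
    {"delta_pos": [0,0,-0.4],"angular": [0,0,0]},
  ],
)

```text
time: 14.35
ee_pos: [0.6116, -0.0512, 0.1574]
tool_rot: [[-0.827, 0.166, 0.537], [0.138, 0.986, -0.091], [-0.544, -0.001, -0.839]]
contact_force: [2.8, -3.8, -3.3]
gripper_width: 0.0604
finger_force: 33.5
```

```bash
python3 st.py
```

```text
spindle-frame tcp [-0.4498 -0.5723 59.7383] F in spindle frame [ 1.0314 -3.3097 -4.5935] 0.06044557897438076 [  3.1156  43.1674  -7.3253 118.9085 143.3959  18.0466 -61.9251]
-78.89667392497343 153.44455325652842
t 14.35 rot total [-0.0016 -0.0032  0.0125] shift in final axes [-0.018   0.0229  2.3895] in present axes [-0.0191  0.0234  2.3895] world [ 0.0325 -0.0049 -0.0499]
```

Emit:
apply_moves(
  moves=[
    {"delta_pos": [0,0,-0.5],"angular": [0,0,0]},
    {"delta_pos": [0,0,-0.5],"angular": [0,0,0]},
    {"delta_pos": [0,0,-0.5],"angular": [0,0,0]},
    {"delta_pos": [0,0,-0.5],"angular": [0,0,0]},
    {"delta_pos": [0,0,-0.6],"angular": [0,0,0]},
    {"delta_pos": [0,0,-0.6],"angular": [0,0,0]},
    {"delta_pos": [0,0,0],"angular": [0,0,0]},
  ],
)

```text
time: 15.22
ee_pos: [0.5688, -0.043, 0.2248]
tool_rot: [[-0.827, 0.164, 0.537], [0.137, 0.986, -0.09], [-0.545, -0.0, -0.839]]
contact_force: [0.5, 0.0, -3.0]
gripper_width: 0.0604
finger_force: 33.7
```

```bash
python3 st.py;python3 - <<'E'
from h import *
T,S=cam('top'),cam('scene')
from bench import manip
# pad by colour in both views: grey low-saturation blob in tray
for n,c,b in(('top',T,(335,150,375,175)),('scene',S,(105,262,142,298))):
    im=manip.read_camera(n);x0,y0,x1,y1=b;h=cv2.cvtColor(im[y0:y1,x0:x1],cv2.COLOR_RGB2HSV)
    m=((h[...,1]<60)&(h[...,2]>60)).astype(np.uint8)
    k,l,st,ce=cv2.connectedComponentsWithStats(m)
    for i in range(1,k):
        if st[i,4]>40:print(n,st[i],ce[i]+[x0,y0],onz(c,ce[i]+[x0,y0],.006))
E
```

```text
spindle-frame tcp [ -0.2044   0.378  140.0492] F in spindle frame [-1.2109  0.0883 -2.7759] 0.06042324226921434 [ -1.3916  33.0895  -1.4797 123.0726 139.7666  11.2482 -60.0282]
-78.73751084543723 152.5598545277648
t 15.225 rot total [0.0097 0.0016 0.0197] shift in final axes [-0.0082 -0.0151  5.602 ] in present axes [-0.0069 -0.0227  5.6019] world [ 0.0753 -0.0131 -0.1173]
top [ 0  0  7 25 95] [336.8842 158.4   ] [ 0.6194 -0.2962  0.006 ]
top [ 11   3  20  19 307] [355.1205 161.8925] [ 0.6085 -0.3594  0.006 ]
top [36  8  4 17 44] [372.9545 168.0909] [ 0.5881 -0.421   0.006 ]
scene [  6   7  26  23 449] [123.3586 280.2673] [ 0.6113 -0.3561  0.006 ]
```

Emit:
apply_moves(
  moves=[
    {"delta_pos": [0,-0.6,-0.1],"angular": [0,0,0]},
    {"delta_pos": [0,-0.86,-0.1],"angular": [0,0,0]},
    {"delta_pos": [0,-0.86,-0.1],"angular": [0,0,0]},
    {"delta_pos": [0,-0.86,-0.1],"angular": [0,0,0]},
    {"delta_pos": [0,-0.86,-0.1],"angular": [0,0,0]},
    {"delta_pos": [0,-0.86,-0.1],"angular": [0,0,0]},
    {"delta_pos": [0,-0.86,-0.1],"angular": [0,0,0]},
    {"delta_pos": [0,-0.86,-0.1],"angular": [0,0,0]},
    {"delta_pos": [0,-0.86,-0.1],"angular": [0,0,0]},
    {"delta_pos": [0,-0.86,-0.1],"angular": [0,0,0]},
    {"delta_pos": [0,0,0],"angular": [0,0,0]},
  ],
)

```text
time: 16.7
ee_pos: [0.5207, -0.2486, 0.2444]
tool_rot: [[-0.828, 0.167, 0.536], [0.14, 0.986, -0.091], [-0.543, -0.0, -0.839]]
contact_force: [0.0, 1.5, -2.7]
gripper_width: 0.0601
finger_force: 33.8
```

```bash
cat > jp.py <<'E'
from fk import *
from bench import manip
lo=np.array([-155.06,-18.47,-90,0,-83.41,0,-161.91]);hi=np.array([155.06,123.98,86.84,140.48,263.41,116,161.91])
def dn(y):c,s=np.cos(y),np.sin(y);return np.array([[-c,-s,0],[-s,c,0],[0,0,-1.]])
s=manip.get_state();q0=np.array(s['joint_positions']);a=fk(q0,SG,LL);print('q0',q0,s['ee_pos'],'model err mm',1e3*(a[0]-s['ee_pos']))
for fl in(180,0):
    p=np.array([.6105,-.357,.18]);Rt=dn(-.21)@rz(fl)
    g=lambda q:np.r_[(a:=fk(q,SG,LL))[0]-p,.3*(a[1]-Rt).ravel(),1e-4*(q[2]-0)]
    best=None
    for st in(-40,0,60):
        x=np.array([25,60,0,70,st/2+20,50,-74 if fl else 99]);r=least_squares(g,x,bounds=(lo,hi),x_scale=30)
        if best is None or r.cost<best.cost:best=r
    q1=best.x;print(fl,'q1',q1,best.cost)
    if fl==180:
        N=7
        Q=[q0+(q1-q0)*k/N for k in range(N+1)]
        F=[fk(q,SG,LL) for q in Q]
        for k in range(N):
            n=5;w=Ro.from_matrix(F[k][1].T@F[k+1][1]).as_rotvec()
            M=sum((F[k][1]@Ro.from_rotvec(w*(i)/n).as_matrix() for i in range(n)))
            d=np.linalg.solve(M,F[k+1][0]-F[k][0])
            print(k,'x5 pos',(d/.025).round(2),'ang',(np.degrees(w)/8/n).round(2),'end',F[k+1][0],'toolz',F[k+1][1][:,2])
E
python3 jp.py
```

```text
q0 [ 38.2169  32.2288 -17.5483 118.4453 158.6004   1.4464 -52.1961] [ 0.5207 -0.2486  0.2444] model err mm [14.1649  2.8725 10.1405]
180 q1 [ 27.8581  57.2611  -0.      53.0761   0.      69.6628 -73.9483] 2.421029460130702e-25
0 x5 pos [-0.8  -0.55  0.26] ang [ 0.24 -0.29  0.66] end [ 0.601  -0.3455  0.2869] toolz [ 0.6037 -0.3348 -0.7235]
1 x5 pos [-0.65 -0.4   0.29] ang [ 0.25 -0.25  0.66] end [ 0.6164 -0.4435  0.3077] toolz [ 0.5269 -0.5535 -0.645 ]
2 x5 pos [-0.42 -0.3   0.27] ang [ 0.27 -0.19  0.64] end [ 0.5948 -0.5126  0.3059] toolz [ 0.3434 -0.689  -0.6383]
3 x5 pos [-0.16 -0.29  0.21] ang [ 0.3  -0.12  0.61] end [ 0.562  -0.5363  0.2796] toolz [ 0.1331 -0.692  -0.7095]
4 x5 pos [ 0.09 -0.39  0.12] ang [ 0.34 -0.04  0.55] end [ 0.5451 -0.5115  0.2378] toolz [-0.0207 -0.5557 -0.8311]
5 x5 pos [ 0.27 -0.56  0.04] ang [0.4  0.02 0.46] end [ 0.561  -0.4468  0.1979] toolz [-0.0658 -0.3092 -0.9487]
6 x5 pos [ 0.35 -0.76 -0.01] ang [0.46 0.06 0.34] end [ 0.6105 -0.357   0.18  ] toolz [ 0. -0. -1.]
0 q1 [ 27.8581  57.2611  -0.      53.0761   0.      69.6628 106.0517] 6.409116013571984e-22
```

```bash
cat > jp2.py <<'E'
from fk import *
from jp import q0,s,dn,lo,hi
D+=[([-19.2141,46.4304,-3.2308,123.4381,134.1484,26.2896,-73.0368],[.5761,.0952,.1263],[[-.828,.171,.534],[.142,.985,-.095],[-.542,-.003,-.84]]),
([-1.3916,33.0895,-1.4797,123.0726,139.7666,11.2482,-60.0282],[.5688,-.043,.2248],[[-.827,.164,.537],[.137,.986,-.09],[-.545,0,-.839]]),
([-24.2329,49.1641,11.0687,107.0074,125.3262,8.6358,-62.6511],[.6617,.1015,.1365],[[-.826,.17,.538],[.141,.986,-.094],[-.546,-.002,-.838]]),
(list(q0),list(s['ee_pos']),s['tool_rot'].tolist())]
c,sg,L=fit();print(c,sg,L)
for q,p,R in D:print((1e3*(fk(q,sg,L)[0]-p)).round(1),Ro.from_matrix(fk(q,sg,L)[1].T@np.array(R)).as_rotvec(degrees=True).round(1))
np.save('L.npy',L)
E
python3 jp2.py | tail -12
```

```text
4 x5 pos [ 0.09 -0.39  0.12] ang [ 0.34 -0.04  0.55] end [ 0.5451 -0.5115  0.2378] toolz [-0.0207 -0.5557 -0.8311]
5 x5 pos [ 0.27 -0.56  0.04] ang [0.4  0.02 0.46] end [ 0.561  -0.4468  0.1979] toolz [-0.0658 -0.3092 -0.9487]
6 x5 pos [ 0.35 -0.76 -0.01] ang [0.46 0.06 0.34] end [ 0.6105 -0.357   0.18  ] toolz [ 0. -0. -1.]
0 q1 [ 27.8581  57.2611  -0.      53.0761   0.      69.6628 106.0517] 6.409116013571984e-22
0.0004731204745427273 (-1, -1, -1, -1) [ 0.3253  0.5193  0.2874  0.3182  0.0046  0.0016 -2.5307 87.8072]
[-6.6  1.2  0. ] [ 0.1  0.  -0.3]
[-5.6  0.3 -5.9] [-1.3 -0.1  0. ]
[-2.6  0.3 -4.5] [-1.3 -0.1 -0. ]
[-1.6  3.1  3.3] [-1.4 -0.   0.1]
[2.8 5.3 2.8] [-1.4 -0.   0.1]
[-1.1 -1.2 -1.4] [-1.4 -0.   0.1]
[9.5 2.9 5.7] [-1.4 -0.   0.1]
```

```bash
cat > wp.py <<'E'
from fk import *
from bench import manip
import sys
L=np.load('L.npy');s=manip.get_state();q=np.array(s['joint_positions']);off=s['ee_pos']-fk(q,SG,L)[0]
dR=s['tool_rot']@fk(q,SG,L)[1].T
def solve(p,j5,j6,j7,q):
    g=lambda x:np.r_[(fk(x,SG,L)[0]+off-p)*100,(x[4:]-[j5,j6,j7])*.1,(x[:4]-q[:4])*.002,x[2]*.004]
    return least_squares(g,q,x_scale=30).x
WP=eval(sys.argv[1])
F=(s['ee_pos'],s['tool_rot'])
print(q.round(1),s['ee_pos'],F[1][:,2])
for p,j5,j6,j7,n in WP:
    q=solve(np.array(p),j5,j6,j7,q);a=fk(q,SG,L);G=(a[0]+off,dR@a[1])
    w=Ro.from_matrix(F[1].T@G[1]).as_rotvec()
    M=sum((F[1]@Ro.from_rotvec(w*i/n).as_matrix() for i in range(n)));d=np.linalg.solve(M,G[0]-F[0])
    print(n,'rows pos',(d/.025/1).round(2),'ang',(np.degrees(w)/8/n).round(2),'| q',q.round(0),G[0],'z',G[1][:,2]);F=G
E
python3 wp.py '[((.52,-.26,.25),130,12,-55,4),((.53,-.27,.25),85,14,-60,6),((.53,-.28,.25),40,16,-65,6),((.54,-.29,.25),0,20,-70,6),((.55,-.32,.25),0,40,-72,4),((.58,-.35,.24),0,66,-74,6)]'
```

```text
[ 38.2  32.2 -17.5 118.4 158.6   1.4 -52.2] [ 0.5207 -0.2486  0.2444] [ 0.5357 -0.0914 -0.8394]
4 rows pos [-0.06 -0.11 -0.03] ang [ 0.36 -0.1   0.75] | q [ 24.  31.  -6. 121. 130.  12. -55.] [ 0.52 -0.26  0.25] z [ 0.501  -0.2937 -0.8141]
6 rows pos [-0.08  0.01  0.05] ang [ 0.13 -0.01  0.98] | q [ 19.  32.  -2. 115.  85.  14. -60.] [ 0.53 -0.27  0.25] z [ 0.4153 -0.3565 -0.8369]
6 rows pos [-0.06  0.02  0.02] ang [0.11 0.04 1.08] | q [ 20.  33.  -0. 108.  40.  16. -65.] [ 0.53 -0.28  0.25] z [ 0.3513 -0.3044 -0.8854]
6 rows pos [0.03 0.08 0.04] ang [0.16 0.06 1.01] | q [ 24.  34.   1. 102.   0.  20. -70.] [ 0.54 -0.29  0.25] z [ 0.3626 -0.171  -0.9161]
4 rows pos [0.12 0.28 0.08] ang [ 0.09 -0.27  0.12] | q [ 27.  38.   1.  87.   0.  40. -72.] [ 0.55 -0.32  0.25] z [ 0.2276 -0.1098 -0.9675]
6 rows pos [0.22 0.16 0.11] ang [ 0.08 -0.22  0.06] | q [ 28.  49.   0.  61.   0.  66. -74.] [ 0.58 -0.35  0.24] z [ 0.0597 -0.0158 -0.9981]
```

```bash
python3 - <<'E'
from h import *
T,S=cam('top'),cam('scene')
print(onz(T,(384,97),.2),onz(S,(72,315),.2),onz(T,(401,97),.2),onz(T,(384,113),.2))
E
python3 wp.py '[((.52,-.28,.28),130,12,-55,5),((.52,-.29,.285),85,14,-60,7),((.53,-.29,.285),40,16,-65,7),((.54,-.30,.28),0,20,-70,7),((.55,-.32,.26),0,40,-72,4),((.58,-.35,.24),0,66,-74,6)]'
```

```text
[ 0.7752 -0.3996  0.2   ] [ 0.7787 -0.3882  0.2   ] [ 0.7764 -0.4513  0.2   ] [ 0.7252 -0.3988  0.2   ]
[ 38.2  32.2 -17.5 118.4 158.6   1.4 -52.2] [ 0.5207 -0.2486  0.2444] [ 0.5357 -0.0914 -0.8394]
5 rows pos [-0.24 -0.23 -0.19] ang [ 0.32 -0.16  0.63] | q [ 26.  29.  -6. 120. 130.  12. -55.] [ 0.52 -0.28  0.28] z [ 0.5302 -0.3313 -0.7805]
7 rows pos [-0.06 -0.02 -0.  ] ang [ 0.11 -0.01  0.85] | q [ 21.  29.  -2. 115.  85.  14. -60.] [ 0.52  -0.29   0.285] z [ 0.4426 -0.3906 -0.8072]
7 rows pos [0.02 0.05 0.02] ang [0.09 0.04 0.91] | q [ 21.  29.  -0. 108.  40.  16. -65.] [ 0.53  -0.29   0.285] z [ 0.3943 -0.3288 -0.8582]
7 rows pos [0.02 0.06 0.06] ang [0.14 0.04 0.86] | q [ 25.  31.   1. 102.   0.  20. -70.] [ 0.54 -0.3   0.28] z [ 0.4004 -0.1968 -0.895 ]
4 rows pos [0.04 0.16 0.25] ang [ 0.12 -0.32  0.1 ] | q [ 27.  37.   0.  87.   0.  40. -72.] [ 0.55 -0.32  0.26] z [ 0.2405 -0.1152 -0.9638]
6 rows pos [0.2  0.16 0.18] ang [ 0.08 -0.24  0.06] | q [ 28.  49.   0.  61.   0.  66. -74.] [ 0.58 -0.35  0.24] z [ 0.0599 -0.0153 -0.9981]
```

Emit:
apply_moves(
  moves=[
    {"delta_pos": [-0.24,-0.23,-0.19],"angular": [0.32,-0.16,0.63]},
    {"delta_pos": [-0.24,-0.23,-0.19],"angular": [0.32,-0.16,0.63]},
    {"delta_pos": [-0.24,-0.23,-0.19],"angular": [0.32,-0.16,0.63]},
    {"delta_pos": [-0.24,-0.23,-0.19],"angular": [0.32,-0.16,0.63]},
    {"delta_pos": [-0.24,-0.23,-0.19],"angular": [0.32,-0.16,0.63]},
    {"delta_pos": [0,0,0],"angular": [0,0,0]},
  ],
)

```text
time: 17.45
ee_pos: [0.5214, -0.2765, 0.2806]
tool_rot: [[-0.595, 0.604, 0.53], [0.512, 0.794, -0.329], [-0.619, 0.076, -0.782]]
contact_force: [0.1, 0.2, -1.8]
gripper_width: 0.0604
finger_force: 33.8
```

```bash
python3 wp.py '[((.52,-.29,.285),85,14,-60,7),((.53,-.29,.285),40,16,-65,7),((.54,-.30,.28),0,20,-70,7),((.55,-.32,.26),0,40,-72,4),((.58,-.35,.24),0,66,-74,6)]'
```

```text
[ 21.3  28.4   0.4 120.8 139.6   9.6 -65.1] [ 0.5214 -0.2765  0.2806] [ 0.53   -0.3288 -0.7816]
7 rows pos [-0.07 -0.04  0.  ] ang [ 0.12 -0.02  0.85] | q [ 19.  29.  -0. 116.  85.  14. -60.] [ 0.52  -0.29   0.285] z [ 0.4383 -0.3991 -0.8054]
7 rows pos [0.02 0.05 0.02] ang [0.09 0.05 0.91] | q [ 20.  29.   0. 109.  40.  16. -65.] [ 0.53  -0.29   0.285] z [ 0.3935 -0.3304 -0.8579]
7 rows pos [0.02 0.06 0.06] ang [0.14 0.04 0.86] | q [ 25.  31.   1. 102.   0.  20. -70.] [ 0.54 -0.3   0.28] z [ 0.4012 -0.1956 -0.8949]
4 rows pos [0.04 0.16 0.25] ang [ 0.12 -0.32  0.1 ] | q [ 27.  38.   0.  87.   0.  40. -72.] [ 0.55 -0.32  0.26] z [ 0.2417 -0.1126 -0.9638]
6 rows pos [0.2  0.16 0.18] ang [ 0.08 -0.24  0.06] | q [ 28.  49.   0.  62.   0.  66. -74.] [ 0.58 -0.35  0.24] z [ 0.061  -0.0114 -0.9981]
```

Following well. Continue.

Emit:
apply_moves(
  moves=[
    {"delta_pos": [-0.07,-0.04,0],"angular": [0.12,-0.02,0.85]},
    {"delta_pos": [-0.07,-0.04,0],"angular": [0.12,-0.02,0.85]},
    {"delta_pos": [-0.07,-0.04,0],"angular": [0.12,-0.02,0.85]},
    {"delta_pos": [-0.07,-0.04,0],"angular": [0.12,-0.02,0.85]},
    {"delta_pos": [-0.07,-0.04,0],"angular": [0.12,-0.02,0.85]},
    {"delta_pos": [-0.07,-0.04,0],"angular": [0.12,-0.02,0.85]},
    {"delta_pos": [-0.07,-0.04,0],"angular": [0.12,-0.02,0.85]},
    {"delta_pos": [0.02,0.05,0.02],"angular": [0.09,0.05,0.91]},
    {"delta_pos": [0.02,0.05,0.02],"angular": [0.09,0.05,0.91]},
    {"delta_pos": [0.02,0.05,0.02],"angular": [0.09,0.05,0.91]},
    {"delta_pos": [0.02,0.05,0.02],"angular": [0.09,0.05,0.91]},
    {"delta_pos": [0.02,0.05,0.02],"angular": [0.09,0.05,0.91]},
    {"delta_pos": [0.02,0.05,0.02],"angular": [0.09,0.05,0.91]},
    {"delta_pos": [0.02,0.05,0.02],"angular": [0.09,0.05,0.91]},
  ],
)

```text
time: 19.2
ee_pos: [0.5204, -0.2893, 0.2704]
tool_rot: [[0.733, 0.537, 0.417], [0.674, -0.654, -0.343], [0.088, 0.533, -0.842]]
contact_force: [-0.3, -0.5, -2.5]
gripper_width: 0.0604
finger_force: 33.8
```

```bash
python3 wp.py '[((.54,-.30,.28),0,20,-70,7),((.55,-.32,.26),0,40,-72,4),((.58,-.35,.24),0,66,-74,6)]'
```

```text
[ 20.   29.9   1.4 114.   62.7  10.3 -87.6] [ 0.5204 -0.2893  0.2704] [ 0.417  -0.3435 -0.8415]
7 rows pos [0.09 0.11 0.01] ang [0.16 0.02 0.87] | q [ 25.  31.   1. 103.   0.  20. -70.] [ 0.54 -0.3   0.28] z [ 0.3971 -0.2009 -0.8955]
4 rows pos [0.04 0.16 0.25] ang [ 0.12 -0.32  0.1 ] | q [ 27.  37.   1.  87.   0.  40. -72.] [ 0.55 -0.32  0.26] z [ 0.2381 -0.1163 -0.9643]
6 rows pos [0.21 0.15 0.18] ang [ 0.08 -0.24  0.06] | q [ 28.  49.   0.  62.   0.  66. -74.] [ 0.58 -0.35  0.24] z [ 0.0573 -0.0139 -0.9983]
```

Emit:
apply_moves(
  moves=[
    {"delta_pos": [0.09,0.11,0.01],"angular": [0.16,0.02,0.87]},
    {"delta_pos": [0.09,0.11,0.01],"angular": [0.16,0.02,0.87]},
    {"delta_pos": [0.09,0.11,0.01],"angular": [0.16,0.02,0.87]},
    {"delta_pos": [0.09,0.11,0.01],"angular": [0.16,0.02,0.87]},
    {"delta_pos": [0.09,0.11,0.01],"angular": [0.16,0.02,0.87]},
    {"delta_pos": [0.09,0.11,0.01],"angular": [0.16,0.02,0.87]},
    {"delta_pos": [0.09,0.11,0.01],"angular": [0.16,0.02,0.87]},
    {"delta_pos": [0,0,0],"angular": [0,0,0]},
  ],
)

```text
time: 20.2
ee_pos: [0.5393, -0.3007, 0.2807]
tool_rot: [[0.906, -0.136, 0.4], [-0.057, -0.978, -0.203], [0.419, 0.161, -0.894]]
contact_force: [-0.7, 1.1, -2.6]
gripper_width: 0.0604
finger_force: 33.8
```

```bash
cat > pl.py <<'E'
from h import *
from bench import manip
import sys
def dn(y):c,s=np.cos(y),np.sin(y);return np.array([[c,s,0],[s,-c,0],[0,0,-1.]])
print(manip.get_state()['joint_positions'])
plan(eval(sys.argv[1]),dn(-.21))
E
python3 pl.py '(.6105,-.357,.16)'
```

```text
[ 36.0531  31.6917 -17.0484 102.6443  28.3014  22.2317 -96.3513]
t 20.2 rot total [ 1.0237 -3.1737  0.756 ] shift in final axes [3.2551 1.6072 4.826 ] in present axes [0.688  1.0372 5.9093] world [ 0.0712 -0.0563 -0.1207]
```

Emit:
apply_moves(
  moves=[
    {"delta_pos": [0,0,0],"angular": [0.205,-0.635,0.151]},
    {"delta_pos": [0,0,0],"angular": [0.205,-0.635,0.151]},
    {"delta_pos": [0,0,0],"angular": [0.205,-0.635,0.151]},
    {"delta_pos": [0,0,0],"angular": [0.205,-0.635,0.151]},
    {"delta_pos": [0,0,0],"angular": [0.205,-0.635,0.151]},
    {"delta_pos": [0.46,0.23,0.69],"angular": [0,0,0]},
    {"delta_pos": [0.46,0.23,0.69],"angular": [0,0,0]},
    {"delta_pos": [0.46,0.23,0.69],"angular": [0,0,0]},
    {"delta_pos": [0.46,0.23,0.69],"angular": [0,0,0]},
    {"delta_pos": [0.46,0.23,0.69],"angular": [0,0,0]},
    {"delta_pos": [0.46,0.23,0.69],"angular": [0,0,0]},
    {"delta_pos": [0.46,0.23,0.69],"angular": [0,0,0]},
    {"delta_pos": [0,0,0],"angular": [0,0,0]},
  ],
)

```text
time: 21.82
ee_pos: [0.6096, -0.3564, 0.1577]
tool_rot: [[0.978, -0.207, -0.001], [-0.207, -0.978, 0.0], [-0.001, 0.0, -1.0]]
contact_force: [-0.0, -0.0, -1.9]
gripper_width: 0.0602
finger_force: 33.7
```

```bash
python3 pl.py '(.6105,-.357,.06)'; python3 - <<'E'
from h import *
from bench import manip
c=cam('wrist');b=manip.read_camera('wrist');s=manip.read_camera('scene')
o=np.hstack([b,cv2.resize(s[170:330,60:220],(384,384),interpolation=cv2.INTER_CUBIC)])[:,:,::-1]
cv2.imwrite('pics/w4.png',cv2.resize(o,(800,343)));print(proj(c,(.6105,-.357,.006)))
E
```

```text
[ 34.8983  58.8428 -21.1599  56.2556  19.4856  67.9406 -85.9737]
t 21.825 rot total [0.0009 0.0049 0.0083] shift in final axes [0.0384 0.0147 3.9067] in present axes [0.0411 0.0143 3.9066] world [ 0.0009 -0.0006 -0.0977]
[252.8165 179.9543]
```

View pics/w4.png

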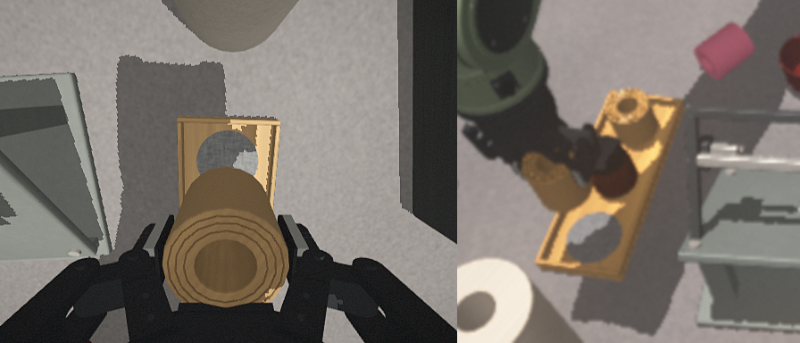

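```bash
python3 - <<'E'
from h import *
from bench import manip
c=cam('wrist');S=cam('scene');e=np.array([.6096,-.3564,0]);t=np.array([.978,-.207,0]);y=np.array([-.207,-.978,0])
f=lambda p:(proj(c,p)*.893).round(1)
print('roll top centre',f(e+[0,0,.196]),'top edges y',f(e+.03*y+[0,0,.196]),f(e-.03*y+[0,0,.196]),'x',f(e+.03*t+[0,0,.196]),f(e-.03*t+[0,0,.196]))
p=np.array([.6105,-.357,.006]);print('pad y edges',f(p+.036*y),f(p-.036*y),'far',f(p+.036*t))
g=lambda p:((proj(S,p)-[60,170])*2.4*.893+[457,0]).round(1)
print('scene top/bot',g(e+[0,0,.196]),g(e+[0,0,.126]))
im=manip.read_camera('wrist');h=cv2.cvtColor(im,cv2.COLOR_RGB2HSV)
m=(h[140:190,200:320,1]<45)
for r in(10,20,30,40):
    x=np.where(m[r])[0];print(r+140,x.min()+200 if len(x) else 0,x.max()+200 if len(x) else 0,h[140+r,205:310:6,1])
E
```

```text
roll top centre [226.2 261.4] top edges y [288.9 261.4] [163.4 261.5] x [226.2 203.7] [226.2 311.5]
pad y edges [256.7 160.6] [195.3 160.6] far [226.  129.7]
scene top/bot [546.  160.6] [565.  190.8]
150 239 319 [116 115 116 115 114 119   8   8  14   3   5  68 113 117  91 100  94 115]
160 227 319 [114 114 117 117   3   8   8   3   5   5  13   6   8 102  97  97 107 115]
170 222 319 [113 112 112   9   5   3   6   5   5   8   5   6   6   4  95  98 125 101]
180 221 319 [108 112 112   5   5   8   5  13  13   8   6   6   9   6  92  96 120  95]
```

Emit:
apply_moves(
  moves=[
    {"delta_pos": [0.01,0.08,0.5],"angular": [0,0,0]},
    {"delta_pos": [0,0,0.6],"angular": [0,0,0]},
    {"delta_pos": [0,0,0.6],"angular": [0,0,0]},
    {"delta_pos": [0,0,0.6],"angular": [0,0,0]},
    {"delta_pos": [0,0,0.6],"angular": [0,0,0]},
    {"delta_pos": [0,0,0.6],"angular": [0,0,0]},
    {"delta_pos": [0,0,0.5],"angular": [0,0,0]},
    {"delta_pos": [0,0,0.3],"angular": [0,0,0]},
    {"delta_pos": [0,0,0.1],"angular": [0,0,0]},
    {"delta_pos": [0,0,0],"angular": [0,0,0]},
  ],
)

```text
time: 23.22
ee_pos: [0.61, -0.3583, 0.0506]
tool_rot: [[0.978, -0.209, 0.001], [-0.209, -0.978, 0.0], [0.001, -0.001, -1.0]]
contact_force: [0.4, -0.3, -1.8]
gripper_width: 0.0606
finger_force: 33.7
```

```bash
python3 pl.py '(.6095,-.3585,.037)'
```

```text
[ 34.9321  65.8894 -19.853   60.771   21.7392  56.6007 -87.9108]
t 23.225 rot total [-0.0043 -0.0065 -0.0068] shift in final axes [-0.0182  0.0132  0.544 ] in present axes [-0.0187  0.0136  0.544 ] world [-0.0005 -0.0002 -0.0136]
```

Emit:
apply_moves(
  moves=[
    {"delta_pos": [0,0,0.15],"angular": [0,0,0]},
    {"delta_pos": [0,0,0.15],"angular": [0,0,0]},
    {"delta_pos": [0,0,0.1],"angular": [0,0,0]},
    {"delta_pos": [0,0,0],"angular": [0,0,0]},
  ],
)

```text
time: 23.72
ee_pos: [0.6098, -0.3582, 0.0402]
tool_rot: [[0.978, -0.209, 0.0], [-0.209, -0.978, 0.001], [0.0, -0.001, -1.0]]
contact_force: [0.4, -0.2, -2.6]
gripper_width: 0.06
finger_force: 33.7
```

Emit:
apply_moves(
  moves=[
    {"delta_pos": [0,0,0.06],"angular": [0,0,0]},
    {"delta_pos": [0,0,0.04],"angular": [0,0,0]},
    {"delta_pos": [0,0,0],"angular": [0,0,0]},
  ],
)

```text
time: 24.1
ee_pos: [0.6099, -0.3582, 0.0379]
tool_rot: [[0.978, -0.209, 0.001], [-0.209, -0.978, 0.001], [0.001, -0.001, -1.0]]
contact_force: [-0.2, 1.0, -2.3]
gripper_width: 0.0603
finger_force: 33.7
```

Not touching yet; lower in 1 mm steps.

Emit:
apply_moves(
  moves=[
    {"delta_pos": [0,0,0.04],"angular": [0,0,0]},
    {"delta_pos": [0,0,0],"angular": [0,0,0]},
  ],
)

```text
time: 24.35
ee_pos: [0.6099, -0.3582, 0.0368]
tool_rot: [[0.978, -0.209, 0.001], [-0.209, -0.978, 0.001], [0.001, -0.001, -1.0]]
contact_force: [0.8, 0.3, -3.1]
gripper_width: 0.0601
finger_force: 33.7
```

Emit:
apply_moves(
  moves=[
    {"delta_pos": [0,0,0.04],"angular": [0,0,0]},
    {"delta_pos": [0,0,0],"angular": [0,0,0]},
  ],
)

```text
time: 24.6
ee_pos: [0.61, -0.3582, 0.0359]
tool_rot: [[0.978, -0.209, 0.001], [-0.209, -0.978, 0.0], [0.001, -0.001, -1.0]]
contact_force: [-0.0, 0.9, -2.0]
gripper_width: 0.0597
finger_force: 33.8
```

Emit:
apply_moves(
  moves=[
    {"delta_pos": [0,0,0.04],"angular": [0,0,0]},
    {"delta_pos": [0,0,0],"angular": [0,0,0]},
  ],
)

```text
time: 24.85
ee_pos: [0.6101, -0.3583, 0.0358]
tool_rot: [[0.978, -0.209, 0.001], [-0.209, -0.978, 0.0], [0.001, -0.0, -1.0]]
contact_force: [-3.7, 1.4, 10.4]
gripper_width: 0.06
finger_force: 34.5
```

Emit:
apply_moves(
  moves=[
    {"delta_pos": [0,0,0.04],"angular": [0,0,0]},
    {"delta_pos": [0,0,0],"angular": [0,0,0]},
  ],
)

```text
time: 25.1
ee_pos: [0.6102, -0.3584, 0.0357]
tool_rot: [[0.978, -0.21, 0.002], [-0.21, -0.978, -0.0], [0.002, -0.0, -1.0]]
contact_force: [-8.5, 2.6, 22.4]
gripper_width: 0.0598
finger_force: 35.4
```

```bash
python3 - <<'E'
from h import *
from bench import manip
S=cam('scene');s=manip.read_camera('scene')
cv2.imwrite('pics/s5.png',cv2.resize(s[190:310,80:200,::-1],(600,600),interpolation=cv2.INTER_CUBIC))
e=manip.get_state()['ee_pos'];print(e,[((proj(S,[e[0],e[1],z])-[80,190])*5).round() for z in(.005,.075,.085)])
E
```

```text
[ 0.6102 -0.3584  0.0357] [array([213., 451.]), array([177., 393.]), array([171., 384.])]
```

View pics/s5.png

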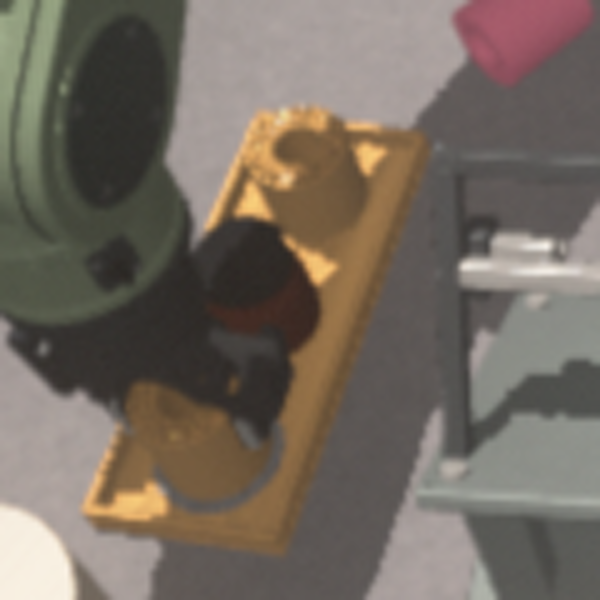

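Emit:
apply_moves(
  moves=[
    {"delta_pos": [0,0,-0.07],"angular": [0,0,0]},
    {"delta_pos": [0,0,0],"angular": [0,0,0]},
  ],
  squeeze=20,
)

```text
time: 25.4
ee_pos: [0.6101, -0.3583, 0.0359]
tool_rot: [[0.978, -0.209, 0.001], [-0.209, -0.978, 0.0], [0.001, -0.001, -1.0]]
contact_force: [-0.4, 0.9, 4.6]
gripper_width: 0.0605
finger_force: 34.2
```

Emit:
apply_moves(
  moves=[
    {"delta_pos": [0,0,0],"angular": [0,0,0]},
    {"delta_pos": [0,0,0],"angular": [0,0,0]},
    {"delta_pos": [0,0,0],"angular": [0,0,0]},
    {"delta_pos": [0,0,0],"angular": [0,0,0]},
    {"delta_pos": [0,0,0],"angular": [0,0,0]},
  ],
  claw=0.9,
)

```text
time: 26.02
ee_pos: [0.6099, -0.3582, 0.0356]
tool_rot: [[0.978, -0.209, 0.001], [-0.209, -0.978, 0.001], [0.001, -0.001, -1.0]]
contact_force: [0.3, 0.2, -0.1]
gripper_width: 0.0812
finger_force: 0.0
```

Emit:
apply_moves(
  moves=[
    {"delta_pos": [0,0,-0.3],"angular": [0,0,0]},
    {"delta_pos": [0,0,-0.5],"angular": [0,0,0]},
    {"delta_pos": [0,0,-0.7],"angular": [0,0,0]},
    {"delta_pos": [0,0,-0.8],"angular": [0,0,0]},
    {"delta_pos": [0,0,-0.8],"angular": [0,0,0]},
    {"delta_pos": [0,0,-0.8],"angular": [0,0,0]},
    {"delta_pos": [0,0,-0.8],"angular": [0,0,0]},
    {"delta_pos": [0,0,0],"angular": [0,0,0]},
    {"delta_pos": [0,0,0],"angular": [0,0,0]},
    {"delta_pos": [0,0,0],"angular": [0,0,0]},
  ],
)

```text
time: 27.28
ee_pos: [0.6096, -0.3581, 0.1525]
tool_rot: [[0.978, -0.209, -0.0], [-0.209, -0.978, 0.001], [-0.0, -0.001, -1.0]]
contact_force: [0.4, -0.5, 0.4]
gripper_width: 0.0812
finger_force: 0.0
```

```bash
python3 - <<'E'
from h import *
from bench import manip
c=cam('wrist');b=manip.read_camera('wrist')
cv2.imwrite('pics/w6.png',b[:,:,::-1]);print(manip.get_state()['contact_force'],[proj(c,[.609,-.359,z]).round() for z in(.006,.075)])
E
```

```text
[-0.3959 -0.0041 -0.2621] [array([254., 183.]), array([254., 205.])]
```

View pics/w6.png

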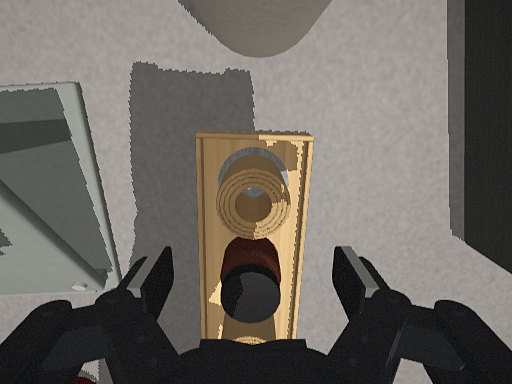

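The roll stands upright at (254,205), centred on the pad, and the jar beside it has not moved.

```bash
python3 -c "
from bench import manip
print(manip.hand_in())"
```

```text
the job is handed in; nothing more can be done
None
```

The job is handed in with no verdict returned: the keeper is wound back to its stop and the roll stands upright on the felt pad, released; the spare roll and paint jar looked undisturbed, and I had no clear late view of the brush jar and paint pot.

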